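Feel out a flywheel's heavy side and hold it down

ROBOT

A 6-joint arm with a two-finger parallel gripper is mounted at the origin on the work surface. World frame = base frame: x ahead of the robot, y to its left, z up, the work surface at z = 0. Lengths are in m, angles in rad, forces in N, time in s.
With the tool pointing down it reaches from about 0.3 to 0.775 m from the base axis. Payload 14.6 kg.
Tool frame: the origin (TCP) lies at the very end of the fingers, on their centre line; the grasp point (between the pads) lies 19 mm behind it; x points along the fingers, z is the direction in which the jaws open and shut, and the axes are right-handed (so a half turn about x gives the same grasp; the last joint's range is limited). The gripper opens to 94 mm and grips with 3 to 60 N. Pads are 16 mm wide; open, the fingers measure 119 mm over their backs; the gripper's body (75 mm by 177 mm) begins 78 mm behind the grasp point.
Start: joints at [1.247, 0.3, 1.521, -0, 1.321, -0.067], TCP at [0.14, 0.532, 0.184] pointing down, gripper open.
Joint ranges: [-3.03, 3.03], [-0.79, 2.21], [0.23, 2.52], [-1.04, 4.18], [0, 3.07], [-2.55, 2.55]. Speed limits (rad/s): [2.22, 2.22, 2.57, 3.14, 3.14, 3.14].

INTERFACE

Orientations are given as [roll, pitch, yaw] about the fixed x, y, z axes, in that order (R = Rz(yaw) Ry(pitch) Rx(roll)).
In Python, from station import ctrl gives the robot as it stands. The module is installed in compiled form; this text tells all that it offers.
- The arm moves only by the tool servo_tool, never from a script. Its argument "motion" is one flat list of numbers, 4 for each row, row after row: the shift along the tool's x, y, z in mm, then the turn about the tool's x in degrees. In form: [dx, dy, dz, roll, dx, dy, dz, roll, ...]. A call has 1 to 20 rows; each row is the pose to reach, as a shift and turn from the pose commanded when the call began, along the tool's axes at that moment; what a row does not reach only later rows make up. A row lasts 1/8 s, in which the tool goes at most 62.5 mm and 10.7 degrees, less where a joint would pass 70% of its speed; a pose out of reach is approached as far as the arm can. A call with a gripper value outside its range is refused whole. "gripper" is the opening, from 0 (shut) to 1 (fully open), set as the call begins (left out, the last holds). The fingers move at their own pace and stop on an object; "force" is the grip in N (left out, the last holds). Time passes only in rows, so rows that repeat a pose let the fingers close. It gives the time, the measured TCP pose, the force and the opening at its end, in the units of the state.
- ctrl.get_obs(): the state, without advancing time (a new reading comes with each control period).
- ctrl.camera(name): name is "scene" or "top" or "wrist"; returns a dict with "color" (384x512x3 uint8, red, green, blue), "z_map" (384x512 float32, m along the optical axis (not along the pixel's ray), 0 where there is no reading), "fx", "fy", "cx", "cy" (pixels), "dist_coeffs" ([k1, k2, p1, p2, k3] as OpenCV has them; the pictures are not rectified), "rvec" (rotation vector, rad) and "tvec" (3), from world to camera coordinates, as OpenCV has them. Camera axes: x right, y down, z forward; pixel columns grow to the right and rows downward; lengths in m; the calibration is good to about 2 mm. A picture is of the moment at which its call begins.
- ctrl.hand_in(): hands the job in, once; it reports no verdict.
The state is a dict: "time_s": time; "qpos": joint angles; "joint_vel": joint speeds; "tau": joint torques, N m; "ee_pos": TCP position; "eef_rot": TCP orientation; "force": force on the tool from outside, world axes, zero at the start; "moment": the same for the moment, N m; "grip_width": finger opening in m.
Only numpy, scipy, OpenCV 4.12 (cv2) and the standard library are available. Lean on these libraries where they do the work, as an engineer would, in place of code of your own. Each camera call takes 0.05 s, during which the arm holds its last target.

TASK

The flywheel in the bearing stand has its counterweight hidden behind smooth covers, and the bearings are so stiff with grease that it stays wherever it is left. Take the flywheel by its rim, turn it by hand and feel by its pull which side is the heavy one, then bring the heavy side straight down and finish while still gripping the flywheel and holding it still there, so that I can fit the crank. Leave the other things on the bench where they are.

Things in the scene. Friction and masses are not known exactly. Their poses are not given: they have to be found in the camera images.
- flywheel: plain steel flywheel, 200 mm across, on a level shaft. Origin: wheel centre, on the shaft axis, 135 mm above the bench; x axis along the shaft; it turns without end about x, and y and z turn with it. A counterweight hidden on one side makes that side heavy: where it sits is not marked, seen or given, and must be felt. At the start it is never within 50 degrees of straight down.
- rim_top (a point): fixed point at the rim's top, above the shaft, 100 mm from the axis, mid-width. Axes as the stand's. The rim is a plain steel ring 32 mm wide along the shaft with flat sides, 61 to 100 mm from the axis; inside that lie recessed covers with six equal screws. It can be gripped across its width anywhere on its free upper half.
- shaft_mid (a point): fixed point on the shaft axis at the wheel centre. About it the counterweight pulls with 0.37 to 0.52 N m when level with the shaft (4 to 5 N at the rim), as the sine of its angle from straight down. The greased bearings drag with about 0.62 N m against any turning, at any speed: more than the pull, so the wheel stays where it is left.
- stand: grey steel bearing stand, bolted down. Origin on the bench under the wheel centre, x along the shaft. Base plate 260 (x) by 190 mm, 12 high. An upright with a bearing, 38 mm thick, stands either side of the wheel, centred at x = -75 and +75 mm, leaving 40 mm beside each rim face. Bearings reach 31 mm round the axis, grease nipples 45 mm above it. Shaft 25 mm thick, 250 mm long with nuts.
- grease_tin: closed round grease tin, 72 mm across, 62 mm high, standing on one side of the bearing stand; not part of the job, to be left where it is (origin at its underside's centre)
- spare_bearing: spare pillow-block bearing, 126 mm long, 63 mm high, standing on its feet on the other side of it; not part of the job, to be left where it is (origin at its underside's centre)
- wrench: open-ended wrench, 200 mm long, lying beyond the stand; not part of the job, to be left where it is (origin at its underside's centre or on its long axis)
- hammer: hammer, 300 mm long, lying on the right of the bench; not part of the job, to be left where it is (origin at its underside's centre or on its long axis)
- bowl: open steel bowl, 170 mm across, 60 mm high, on the left of the bench; not part of the job, to be left where it is (origin at its underside's centre)
- pipe_collar: short stove-pipe collar (open ring), 124 mm across, 50 mm high, on the left of the bench; not part of the job, to be left where it is (origin at its underside's centre)
- pot_lid: round steel pot lid with a knob, 188 mm across, 47 mm high, on the right of the bench; not part of the job, to be left where it is (origin at its underside's centre)

How it is judged:
By the outcome, as a careful person would: the job done as asked, in the order asked, and still so for the second after the job is handed in, while the arm keeps its last pose, push and grip.
It also fails if it takes over 72 s, if anything falls off the work surface, if the arm or the gripper's body presses on something with over 40 N, if the wrist force passes 120 N, or if a joint passes its speed limit or range.

## Working session

There is one attempt and no reset: what is moved stays moved. The work goes in short steps, Python scripts to look and compute and a tool call to move; the robot and the scene stay as the last step left them, time stands still between calls to the robot, and variables do not carry over. Pictures are saved under pics/ and viewed, and the job is handed in when it is done.

Besides the shell and the picture viewer there is one more tool, called after "Emit:" in YAML: its name, and indented under it one key for each argument. servo_tool: Moves the arm, as the interface text tells. Its arguments: {"type":"object","properties":{"motion":{"type":"array","items":{"type":"number"}},"gripper":{"type":"number"},"force":{"type":"number"}},"required":["motion"]}

```bash
mkdir -p pics; ls; python3 - <<'E'
from station import ctrl
import cv2
o=ctrl.get_obs()
for k,v in o.items(): print(k,v)
for n in ["scene","top"]:
    c=ctrl.camera(n); cv2.imwrite(f"pics/{n}0.png",c["color"][:,:,::-1]); print(n,c["fx"],c["rvec"],c["tvec"],c["dist_coeffs"])
E
```

```text
pics
time_s 0.0
qpos [ 1.24738550e+00  3.00485661e-01  1.52160449e+00  5.36442261e-06
  1.32073818e+00 -6.65847280e-02]
joint_vel [ 0.0001887   0.00163067 -0.00055643  0.00074288  0.00171318  0.00047248]
tau [-2.15111027e-04 -5.31792355e+01 -3.52745819e+01  7.08236522e-02
  2.41910439e-02 -8.67050039e-05]
ee_pos [0.13960125 0.53166815 0.18366847]
eef_rot [ 3.07080301  1.56956064 -1.8984134 ]
force [ 1.09333919 -0.19398069 -0.20648408]
moment [-0.03361452 -0.01200452 -0.00109427]
grip_width 0.09396764212704264
scene 428.86800729465006 [ 2.38492978  0.98455487 -0.32382436] [-0.38489465 -0.26417059  1.69065155] [-0.04540007  0.          0.          0.          0.        ]
top 378.4056796638828 [ 2.16428463 -2.22646881  0.0180675 ] [0.02600677 0.566433   1.39996731] [-0.06099815  0.          0.          0.          0.        ]
```

View pics/scene0.png

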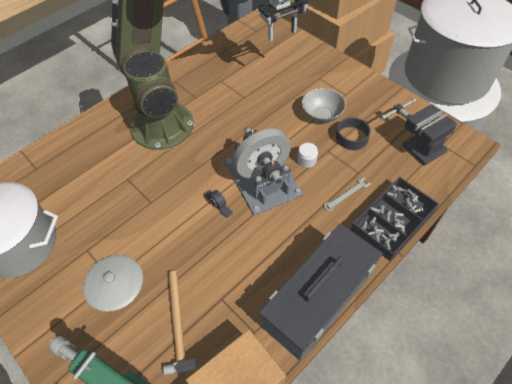

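View pics/top0.png

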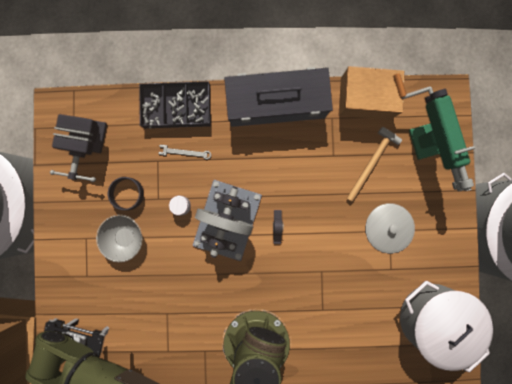

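The wheel shows at about (225,222) px in the top view and (262,150) in the scene view. I'll measure it from the depth maps.

```bash
cat > h.py <<'E'
import numpy as np, cv2
from station import ctrl
def cloud(c):
    z=c["z_map"]; K=np.array([[c["fx"],0,c["cx"]],[0,c["fy"],c["cy"]],[0,0,1.]])
    v,u=np.indices(z.shape)
    p=cv2.undistortPoints(np.stack([u,v],-1).reshape(-1,1,2).astype(np.float64),K,np.array(c["dist_coeffs"],float)).reshape(*z.shape,2)
    P=np.concatenate([p*z[...,None],z[...,None]],-1).astype(float)
    R=cv2.Rodrigues(np.array(c["rvec"],float))[0]
    W=(P-np.array(c["tvec"],float).ravel())@R
    W[z<=0]=np.nan
    return W
E
python3 - <<'E'
from h import *
from scipy.optimize import least_squares
for n in ["top","scene"]:
    c=ctrl.camera(n); W=cloud(c)
    m=(W[...,2]>0.01)&(np.abs(W[...,0]-0.5)<0.3)&(np.abs(W[...,1])<0.35)
    print(n,'bench z',np.nanmedian(W[...,2][(np.abs(W[...,2])<.02)]))
    hi=(W[...,2]>0.205)&(W[...,2]<0.25)&(np.abs(W[...,0]-0.45)<0.15)&(np.abs(W[...,1]-.05)<0.15)
    P=W[hi]; print(len(P),P.mean(0),P[:,2].max())
    ct=np.median(P[:,:2],0); d=P[:,:2]-P[:,:2].mean(0)
    u,s,vt=np.linalg.svd(d,full_matrices=False); print('dir',vt[0],np.degrees(np.arctan2(*vt[0][::-1])),'ext',np.percentile(d@vt[0],[1,99]),np.percentile(d@vt[1],[1,99]))
    np.save(n+"_rim.npy",P)
    # base plate top
    b=(W[...,2]>0.006)&(W[...,2]<0.03)&(np.hypot(W[...,0]-P[:,0].mean(),W[...,1]-P[:,1].mean())<0.2)
    Q=W[b]; print('base',len(Q),cv2.minAreaRect(Q[:,:2].astype(np.float32)))
E
```

```text
top bench z -0.0006785345516797146
448 [0.46307432 0.0937077  0.22494384] 0.23883580953139147
dir [0.32695037 0.94504151] 70.91622043451864 ext [-0.06676596  0.0696558 ] [-0.01626685  0.01547561]
base 1815 ((0.45573559403419495, 0.09552595019340515), (0.38169199228286743, 0.3583270013332367), 38.506221771240234)
scene bench z 0.0002664881494836637
479 [0.46710013 0.08736784 0.22204632] 0.23771813775127024
dir [-0.35161281 -0.93614552] -110.58599371076043 ext [-0.0728657   0.06453197] [-0.01260302  0.02094229]
base 1586 ((0.473756343126297, 0.07963311672210693), (0.39086827635765076, 0.353007972240448), 42.48801803588867)
```

```bash
python3 - <<'E'
from h import *
from scipy.optimize import least_squares
P=np.vstack([np.load("top_rim.npy")])
S=np.load("scene_rim.npy")
def tread(P,p,tol):
    cx,cy,th=p[:3]; a=np.array([np.cos(th),np.sin(th)]);b=np.array([-a[1],a[0]])
    d=P[:,:2]-[cx,cy]; t=d@b; s=d@a; r=np.hypot(t,P[:,2]-0.135)-0.1
    return t,s,r
for nm,P in (("top",P),("scene",S),):
    th=np.radians(-19.)
    p=np.array([P[:,0].mean(),P[:,1].mean(),th])
    for k in range(10):
        t,s,r=tread(P,p,0); m=np.abs(r)<0.006
        b=np.array([-np.sin(p[2]),np.cos(p[2])]);a=np.array([b[1],-b[0]])
        # shift t centre by 1D fit
        q=least_squares(lambda x:np.hypot(t[m]-x[0],P[m,2]-0.135-x[1])-0.1,[0,0],loss='soft_l1',f_scale=.001).x
        sc=(np.percentile(s[m],1)+np.percentile(s[m],99))/2
        p[:2]+=b*q[0]+a*sc
        A=np.polyfit(t[m]-q[0],s[m]-sc,1); p[2]-=A[0]
    print(nm,p,np.degrees(p[2]),q,m.sum(),np.percentile(s[m],[1,99]))
# base plate from top colour/depth
c=ctrl.camera("top");W=cloud(c)
m=((W[...,2]>0.006)&(np.hypot(W[...,0]-.465,W[...,1]-.09)<0.17)&(np.max(c["color"],-1).astype(int)-np.min(c["color"],-1)<35))
m=m.astype(np.uint8); n,l,st,ce=cv2.connectedComponentsWithStats(m)
i=l[222,225]; i=i or 1+np.argmax(st[1:,4]); Q=W[(l==i)&(W[...,2]<.03)]
print(len(Q),cv2.minAreaRect(Q[:,:2].astype(np.float32)))
v=cv2.resize(c["color"][150:290,150:310,::-1],None,fx=5,fy=5,interpolation=cv2.INTER_CUBIC)[:600]
c=ctrl.camera("scene"); v2=cv2.resize(c["color"][110:220,200:330,::-1],None,fx=5,fy=5,interpolation=cv2.INTER_CUBIC)[:600]
cv2.imwrite("pics/s1.png",v2);cv2.imwrite("pics/t1.png",v)
E
```

```text
top [ 0.46349094  0.0962459  -0.33259503] -19.056291443329858 [ 1.22503285e-13 -1.35172613e-03] 431 [-0.01585032  0.01585032]
scene [ 0.46433438  0.09336619 -0.34608288] -19.82908837433539 [-3.01375045e-13 -1.30879445e-03] 355 [-0.01706593  0.01706593]
1647 ((0.46277788281440735, 0.09604156017303467), (0.19033952057361603, 0.26064157485961914), 70.82105255126953)
```

View pics/s1.png

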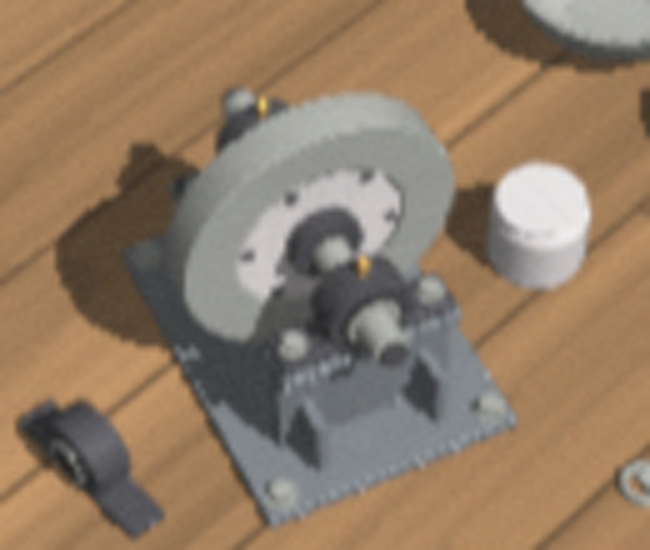

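View pics/t1.png

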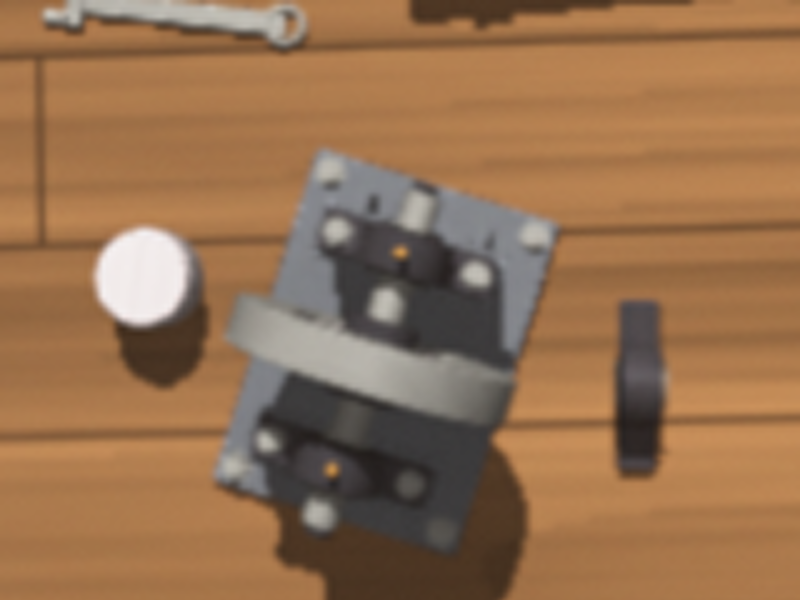

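```bash
cat >> h.py <<'E'
from scipy.spatial.transform import Rotation as Rn
C=np.array([0.4633,0.0958,0.135]); TH=np.radians(-19.1)
a=np.array([np.cos(TH),np.sin(TH),0]); b=np.array([-np.sin(TH),np.cos(TH),0])  # b: lateral (left), rim top phi=0, phi>0 toward +b
def Rt(o): return Rn.from_euler('xyz',o["eef_rot"]).as_matrix()
def tcp(phi,r=0.082): # desired tcp
    f=np.radians(phi); return C+b*r*np.sin(f)+np.array([0,0,r*np.cos(f)-0.019])
E
python3 - <<'E'
from h import *
o=ctrl.get_obs(); R=Rt(o); print(R.round(3))
z=R[:,2]; ang=[]
for s in (1,-1):
    # roll about tool x that takes z to s*a : signed angle about R[:,0]
    t=np.arctan2(np.dot(np.cross(z,s*a),R[:,0]),np.dot(z,s*a)); print(s,np.degrees(t))
for ph in (-50,0,50): 
    p=tcp(ph); up=p+[0,0,.0]; print(ph,p.round(4),'shift tool mm',(R.T@(p-o["ee_pos"])*1000).round(1))
print(a,b)
E
```

```text
[[-0.    -0.967  0.254]
 [-0.     0.254  0.967]
 [-1.     0.    -0.   ]]
1 94.38818891466111
-1 -85.61181108533887
-50 [0.4427 0.0364 0.1687] shift tool mm [  15.5 -419.  -402.2]
0 [0.4633 0.0958 0.198 ] shift tool mm [ -13.8 -423.8 -339.6]
50 [0.4839 0.1552 0.1687] shift tool mm [  15.5 -428.6 -276.9]
[ 0.94494891 -0.3272179   0.        ] [0.3272179  0.94494891 0.        ]
```

Emit:
servo_tool:
  motion: [-45,0,0,0,-91,-20,-20,7,-91,-50,-48,14,-91,-85,-81,21,-91,-120,-115,28,-91,-155,-149,35,-91,-190,-182,42,-91,-225,-216,49,-91,-260,-250,56,-91,-295,-283,63,-91,-330,-317,70,-91,-365,-350,77,-91,-395,-380,85,-91,-410,-395,92,-91,-419,-402,94.4,-91,-419,-402,94.4]
  gripper: 0.64
  force: 40

```text
time_s: 2.3
ee_pos: [0.4429, 0.0367, 0.2751]
eef_rot: [-2.967, 1.57, 2.984]
force: [-0.5, 0.5, 0.1]
grip_width: 0.0603
```

```bash
python3 - <<'E'
from h import *
o=ctrl.get_obs(); R=Rt(o); print(R.round(3),o["ee_pos"],o["joint_vel"].round(3),o["qpos"].round(2),o["force"],o["moment"],o["grip_width"])
print('lateral misalign deg',np.degrees(np.arcsin(R[:,2]@b)))
for ph in (-50,0,50): 
    p=tcp(ph); print(ph,(R.T@(p-o["ee_pos"])*1000).round(1))
c=ctrl.camera("wrist"); cv2.imwrite("pics/w1.png",c["color"][:,:,::-1])
W=cloud(c); m=(W[...,2]>.15)&(np.hypot(W[...,0]-C[0],W[...,1]-C[1])<.13)
P=W[m]; s=(P-C)@a; t=(P-C)@b; r=np.hypot(t,P[:,2]-.135)
k=(np.abs(r-.1)<.006); print(k.sum(),np.percentile(s[k],[2,50,98]),np.median(r[k]),np.percentile(t[k],[2,98]))
E
```

```text
[[-0.     0.326  0.945]
 [ 0.     0.945 -0.326]
 [-1.    -0.    -0.   ]] [0.44289027 0.03673446 0.27511043] [ 0.023 -0.012  0.009  0.002  0.002 -0.009] [0.   0.   1.65 0.   1.49 0.33] [-0.48030197  0.47379136  0.09009309] [-0.08411029  0.14456327 -0.02764386] 0.06029451094059549
lateral misalign deg 0.04977239095649385
-50 [106.4  -0.3  -0. ]
0 [77.1 62.5  0. ]
50 [1.064e+02 1.253e+02 1.000e-01]
6583 [-0.01463902  0.00029134  0.01541633] 0.0994335446588761 [-0.07989492  0.08808924]
```

View pics/w1.png

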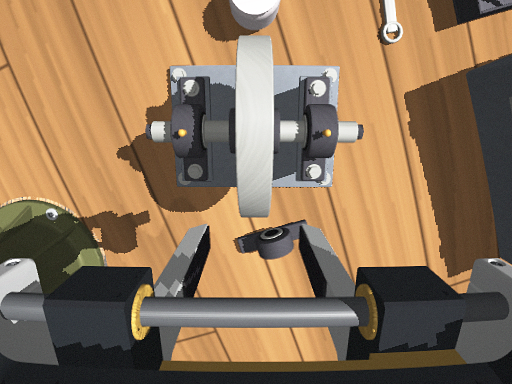

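Emit:
servo_tool:
  motion: [30,0,0,0,60,0,0,0,85,0,0,0,102,0,0,0,106.4,0,0,0,106.4,0,0,0]

```text
time_s: 3.1
ee_pos: [0.4429, 0.0372, 0.1693]
eef_rot: [0.429, 1.57, 0.097]
force: [0.0, 0.3, 0.1]
grip_width: 0.0599
```

```bash
cat > st.py <<'E'
from h import *
o=ctrl.get_obs(); R=Rt(o); g=o["ee_pos"]+np.array([0,0,.019]); d=g-C
y=d@b; z=d[2]; F=o["force"]; M=o["moment"]
print('t',round(o["time_s"],2),'phi',np.degrees(np.arctan2(y,z)).round(2),'r',(np.hypot(y,z)*1e3).round(2),'s',(d@a*1e3).round(1),'F a,b,z',(F@a).round(2),(F@b).round(2),F[2].round(2),'M',np.round([M@a,M@b,M[2]],2),'w',round(o["grip_width"]*1e3,1),'qv',np.abs(o["joint_vel"]).max().round(3),o["ee_pos"].round(4))
E
python3 st.py;python3 st.py
```

```text
t 3.1 phi -49.35 r 81.84 s -0.1 F a,b,z -0.05 0.26 0.07 M [-0.14  0.07  0.03] w 59.9 qv 0.011 [0.4429 0.0372 0.1693]
t 3.1 phi -49.35 r 81.84 s -0.1 F a,b,z -0.05 0.26 0.07 M [-0.14  0.07  0.03] w 59.9 qv 0.011 [0.4429 0.0372 0.1693]
```

Emit:
servo_tool:
  motion: [0,0,0,0,0,0,0,0,0,0,0,0,0,0,0,0]
  gripper: 0.2
  force: 40

```text
time_s: 3.6
ee_pos: [0.4428, 0.0367, 0.1691]
eef_rot: [2.114, 1.571, 1.78]
force: [-3.3, -0.1, 3.4]
grip_width: 0.0314
```

```bash
python3 st.py; python3 -c "
from h import *
for s in (1,-1):
  p0=tcp(-50*s)
  for e in (-40,-30,-20,-10,0,10,20,30,40,50): print(s*e,((tcp(s*e)-p0)@np.stack([[0,0,-1],b],1)*1e3).round(1))"
```

```text
t 3.6 phi -49.68 r 82.0 s -0.0 F a,b,z -3.12 -1.23 3.44 M [-0.11  0.49 -0.03] w 31.4 qv 0.003 [0.4428 0.0367 0.1691]
-40 [-10.1  10.1]
-30 [-18.3  21.8]
-20 [-24.3  34.8]
-10 [-28.   48.6]
0 [-29.3  62.8]
10 [-28.   77.1]
20 [-24.3  90.9]
30 [-18.3 103.8]
40 [-10.1 115.5]
50 [  0.  125.6]
40 [-10.1 -10.1]
30 [-18.3 -21.8]
20 [-24.3 -34.8]
10 [-28.  -48.6]
0 [-29.3 -62.8]
-10 [-28.  -77.1]
-20 [-24.3 -90.9]
-30 [ -18.3 -103.8]
-40 [ -10.1 -115.5]
-50 [   0.  -125.6]
```

```bash
python3 -c "
from h import *
for p in range(-50,55,5):
  f=lambda q:((tcp(q)-tcp(p))@np.stack([[0,0,-1],b],1)*1e3).round(1)
  print(p,'fwd',f(p+2.5),f(p+5),'back',f(p-2.5),f(p-5))"
```

```text
-50 fwd [-2.7  2.4] [-5.3  4.8] back [ 2.8 -2.2] [ 5.7 -4.4]
-45 fwd [-2.5  2.6] [-4.8  5.3] back [ 2.6 -2.5] [ 5.3 -4.8]
-40 fwd [-2.2  2.8] [-4.4  5.7] back [ 2.4 -2.7] [ 4.8 -5.3]
-35 fwd [-2.  3.] [-3.8  6. ] back [ 2.1 -2.9] [ 4.4 -5.7]
-30 fwd [-1.7  3.1] [-3.3  6.3] back [ 1.9 -3.1] [ 3.8 -6. ]
-25 fwd [-1.4  3.3] [-2.7  6.6] back [ 1.6 -3.2] [ 3.3 -6.3]
-20 fwd [-1.1  3.4] [-2.2  6.8] back [ 1.3 -3.3] [ 2.7 -6.6]
-15 fwd [-0.9  3.5] [-1.5  7. ] back [ 1.  -3.4] [ 2.2 -6.8]
-10 fwd [-0.5  3.5] [-0.9  7.1] back [ 0.7 -3.5] [ 1.5 -7. ]
-5 fwd [-0.2  3.6] [-0.3  7.1] back [ 0.4 -3.6] [ 0.9 -7.1]
0 fwd [0.1 3.6] [0.3 7.1] back [ 0.1 -3.6] [ 0.3 -7.1]
5 fwd [0.4 3.6] [0.9 7.1] back [-0.2 -3.6] [-0.3 -7.1]
10 fwd [0.7 3.5] [1.5 7. ] back [-0.5 -3.5] [-0.9 -7.1]
15 fwd [1.  3.4] [2.2 6.8] back [-0.9 -3.5] [-1.5 -7. ]
20 fwd [1.3 3.3] [2.7 6.6] back [-1.1 -3.4] [-2.2 -6.8]
25 fwd [1.6 3.2] [3.3 6.3] back [-1.4 -3.3] [-2.7 -6.6]
30 fwd [1.9 3.1] [3.8 6. ] back [-1.7 -3.1] [-3.3 -6.3]
35 fwd [2.1 2.9] [4.4 5.7] back [-2. -3.] [-3.8 -6. ]
40 fwd [2.4 2.7] [4.8 5.3] back [-2.2 -2.8] [-4.4 -5.7]
45 fwd [2.6 2.5] [5.3 4.8] back [-2.5 -2.6] [-4.8 -5.3]
50 fwd [2.8 2.2] [5.7 4.4] back [-2.7 -2.4] [-5.3 -4.8]
```

Emit:
servo_tool:
  motion: [-2.7,2.4,0,0,-5.3,4.9,0,0]

```text
time_s: 3.85
ee_pos: [0.4442, 0.0411, 0.173]
eef_rot: [-2.303, 1.569, -2.637]
force: [8.3, -1.4, -17.9]
grip_width: 0.0319
```

```bash
python3 st.py
```

```text
t 3.85 phi -45.43 r 81.27 s -0.1 F a,b,z 8.35 1.38 -17.93 M [-0.34 -1.27 -0.03] w 31.9 qv 0.05 [0.4442 0.0411 0.173 ]
```

Emit:
servo_tool:
  motion: [-2.5,2.6,0,0,-4.8,5.3,0,0]

```text
time_s: 4.1
ee_pos: [0.446, 0.0463, 0.1775]
eef_rot: [-2.507, 1.569, -2.841]
force: [7.2, -0.1, -19.6]
grip_width: 0.0318
```

```bash
python3 st.py
```

```text
t 4.1 phi -40.43 r 80.79 s -0.1 F a,b,z 6.87 2.3 -19.58 M [-0.09 -1.56 -0.01] w 31.8 qv 0.049 [0.446  0.0463 0.1775]
```

Emit:
servo_tool:
  motion: [-2.2,2.8,0,0,-4.4,5.7,0,0]

```text
time_s: 4.35
ee_pos: [0.4479, 0.0517, 0.1817]
eef_rot: [-2.539, 1.569, -2.872]
force: [10.4, 0.4, -22.2]
grip_width: 0.0316
```

```bash
python3 st.py
```

```text
t 4.35 phi -35.4 r 80.57 s -0.1 F a,b,z 9.67 3.72 -22.22 M [ 0.01 -1.74 -0.02] w 31.6 qv 0.049 [0.4479 0.0517 0.1817]
```

Emit:
servo_tool:
  motion: [-2,3,0,0,-3.8,6,0,0]

```text
time_s: 4.6
ee_pos: [0.4498, 0.0573, 0.1853]
eef_rot: [-2.448, 1.569, -2.781]
force: [9.4, -2.0, -23.0]
grip_width: 0.0314
```

```bash
python3 st.py
```

```text
t 4.6 phi -30.49 r 80.46 s -0.1 F a,b,z 9.56 1.15 -23.0 M [-0.31 -1.75  0.01] w 31.4 qv 0.049 [0.4498 0.0573 0.1853]
```

Emit:
servo_tool:
  motion: [-1.2,3.1,0,0,-2.3,6.3,0,0]

```text
time_s: 4.85
ee_pos: [0.4518, 0.0628, 0.1881]
eef_rot: [-2.161, 1.568, -2.494]
force: [4.0, -4.5, -13.8]
grip_width: 0.0318
```

```bash
python3 st.py
```

```text
t 4.85 phi -25.85 r 80.11 s -0.1 F a,b,z 5.29 -2.98 -13.82 M [-1.19 -1.07 -0.01] w 31.8 qv 0.053 [0.4518 0.0628 0.1881]
```

Emit:
servo_tool:
  motion: [-1.4,3.3,0,0,-2.7,6.6,0,0]

```text
time_s: 5.1
ee_pos: [0.4539, 0.069, 0.1906]
eef_rot: [-2.179, 1.568, -2.513]
force: [5.6, -4.2, -17.0]
grip_width: 0.0316
```

```bash
python3 st.py
```

```text
t 5.1 phi -20.82 r 79.82 s -0.1 F a,b,z 6.64 -2.13 -17.04 M [-1.06 -1.34  0.08] w 31.6 qv 0.052 [0.4539 0.069  0.1906]
```

Emit:
servo_tool:
  motion: [-1.1,3.4,0,0,-2.2,6.8,0,0]

```text
time_s: 5.35
ee_pos: [0.4561, 0.0753, 0.1927]
eef_rot: [-2.143, 1.568, -2.477]
force: [6.3, -6.2, -18.0]
grip_width: 0.0319
```

```bash
python3 st.py
```

```text
t 5.35 phi -15.79 r 79.71 s -0.1 F a,b,z 8.0 -3.75 -18.05 M [-1.16 -1.35  0.01] w 31.9 qv 0.054 [0.4561 0.0753 0.1927]
```

Emit:
servo_tool:
  motion: [-0.9,3.5,0,0,-1.5,7,0,0]

```text
time_s: 5.6
ee_pos: [0.4583, 0.0818, 0.1943]
eef_rot: [-2.1, 1.567, -2.434]
force: [4.0, -7.4, -15.0]
grip_width: 0.0318
```

```bash
python3 st.py
```

```text
t 5.6 phi -10.72 r 79.7 s -0.1 F a,b,z 6.23 -5.68 -15.04 M [-1.47 -1.14  0.03] w 31.8 qv 0.056 [0.4583 0.0818 0.1943]
```

Emit:
servo_tool:
  motion: [-0.5,3.5,0,0,-0.9,7.1,0,0]

```text
time_s: 5.85
ee_pos: [0.4606, 0.0885, 0.1954]
eef_rot: [-2.07, 1.567, -2.404]
force: [2.9, -7.6, -12.4]
grip_width: 0.0319
```

```bash
python3 st.py
```

```text
t 5.85 phi -5.63 r 79.75 s -0.1 F a,b,z 5.25 -6.24 -12.44 M [-1.73 -0.91  0.05] w 31.9 qv 0.055 [0.4606 0.0885 0.1954]
```

Emit:
servo_tool:
  motion: [-0.2,3.6,0,0,-0.3,7.1,0,0]

```text
time_s: 6.1
ee_pos: [0.463, 0.0951, 0.1959]
eef_rot: [-2.003, 1.567, -2.336]
force: [0.6, -8.6, -9.7]
grip_width: 0.0316
```

```bash
python3 st.py
```

```text
t 6.1 phi -0.55 r 79.92 s -0.1 F a,b,z 3.42 -7.94 -9.71 M [-1.88 -0.61  0.04] w 31.6 qv 0.052 [0.463  0.0951 0.1959]
```

```bash
cat >> st.py <<'E'
import sys
y0=open('log.txt','a'); print(np.degrees(np.arctan2(y,z)),np.hypot(y,z),F@a,F@b,F[2],M@a,M@b,sys.argv[1] if len(sys.argv)>1 else 0,file=y0)
E
cat > log.txt <<'E'
-45.43 .08127 8.35 1.38 -17.93 -.34 -1.27 1
-40.43 .08079 6.87 2.3 -19.58 -.09 -1.56 1
-35.4 .08057 9.67 3.72 -22.22 .01 -1.74 1
-30.49 .08046 9.56 1.15 -23 -.31 -1.75 1
-25.85 .08011 5.29 -2.98 -13.82 -1.19 -1.07 1
-20.82 .07982 6.64 -2.13 -17.04 -1.06 -1.34 1
-15.79 .07971 8 -3.75 -18.05 -1.16 -1.35 1
-10.72 .0797 6.23 -5.68 -15.04 -1.47 -1.14 1
-5.63 .07975 5.25 -6.24 -12.44 -1.73 -.91 1
-0.55 .07992 3.42 -7.94 -9.71 -1.88 -.61 1
E
```

Emit:
servo_tool:
  motion: [0.1,3.6,0,0,0.3,7.1,0,0]

```text
time_s: 6.35
ee_pos: [0.4653, 0.1019, 0.1959]
eef_rot: [-1.972, 1.568, -2.306]
force: [-0.2, -7.4, -6.0]
grip_width: 0.0318
```

```bash
python3 st.py 1
```

```text
t 6.35 phi 4.56 r 80.2 s -0.1 F a,b,z 2.23 -7.03 -5.98 M [-1.92 -0.35 -0.05] w 31.8 qv 0.053 [0.4653 0.1019 0.1959]
```

Emit:
servo_tool:
  motion: [0.4,3.6,0,0,0.9,7.1,0,0]

```text
time_s: 6.6
ee_pos: [0.4677, 0.1087, 0.1954]
eef_rot: [-1.908, 1.568, -2.242]
force: [-2.2, -6.7, -1.5]
grip_width: 0.0316
```

```bash
python3 st.py 1
```

```text
t 6.6 phi 9.73 r 80.6 s -0.1 F a,b,z 0.07 -7.03 -1.54 M [-1.91  0.04  0.  ] w 31.6 qv 0.053 [0.4677 0.1087 0.1954]
```

Emit:
servo_tool:
  motion: [0.7,3.5,0,0,1.5,7,0,0]

```text
time_s: 6.85
ee_pos: [0.4701, 0.1155, 0.1944]
eef_rot: [-1.822, 1.569, -2.156]
force: [-3.8, -6.0, 2.4]
grip_width: 0.0316
```

```bash
python3 st.py 1
```

```text
t 6.85 phi 14.88 r 81.09 s -0.1 F a,b,z -1.66 -6.89 2.38 M [-1.79  0.3  -0.01] w 31.6 qv 0.053 [0.4701 0.1155 0.1944]
```

Emit:
servo_tool:
  motion: [1,3.4,0,0,2.2,6.8,0,0]

```text
time_s: 7.1
ee_pos: [0.4725, 0.1223, 0.1927]
eef_rot: [-1.566, 1.57, -1.9]
force: [-5.1, -3.9, 8.3]
grip_width: 0.0319
```

```bash
python3 st.py 1
```

```text
t 7.1 phi 20.06 r 81.68 s -0.0 F a,b,z -3.51 -5.39 8.31 M [-1.42  0.75  0.04] w 31.9 qv 0.05 [0.4725 0.1223 0.1927]
```

Emit:
servo_tool:
  motion: [1.3,3.3,0,0,2.7,6.6,0,0]

```text
time_s: 7.35
ee_pos: [0.4748, 0.1289, 0.1905]
eef_rot: [-0.024, 1.57, -0.358]
force: [-5.4, -1.0, 10.6]
grip_width: 0.0314
```

```bash
python3 st.py 1
```

```text
t 7.35 phi 25.17 r 82.28 s 0.0 F a,b,z -4.73 -2.7 10.59 M [-1.13  1.02 -0.  ] w 31.4 qv 0.049 [0.4748 0.1289 0.1905]
```

Emit:
servo_tool:
  motion: [1.6,3.2,0,0,3.3,6.3,0,0]

```text
time_s: 7.6
ee_pos: [0.477, 0.1352, 0.1876]
eef_rot: [0.823, 1.569, 0.489]
force: [-6.0, 2.3, 13.7]
grip_width: 0.0318
```

```bash
python3 st.py 1
```

```text
t 7.6 phi 30.23 r 82.87 s 0.0 F a,b,z -6.43 0.25 13.73 M [-0.6   1.29  0.03] w 31.8 qv 0.046 [0.477  0.1352 0.1876]
```

Emit:
servo_tool:
  motion: [1.9,3.1,0,0,3.8,6,0,0]

```text
time_s: 7.85
ee_pos: [0.4791, 0.1413, 0.1841]
eef_rot: [0.984, 1.568, 0.651]
force: [-5.8, 4.5, 15.0]
grip_width: 0.0318
```

```bash
python3 st.py 1
```

```text
t 7.85 phi 35.24 r 83.4 s 0.0 F a,b,z -6.96 2.37 14.98 M [-0.16  1.49 -0.03] w 31.8 qv 0.043 [0.4791 0.1413 0.1841]
```

Emit:
servo_tool:
  motion: [2.1,2.9,0,0,4.4,5.7,0,0]

```text
time_s: 8.1
ee_pos: [0.4811, 0.147, 0.1799]
eef_rot: [1.065, 1.568, 0.732]
force: [-6.0, 5.4, 16.9]
grip_width: 0.0313
```

```bash
python3 st.py 1
```

```text
t 8.1 phi 40.3 r 83.82 s 0.1 F a,b,z -7.43 3.13 16.88 M [ 0.15  1.53 -0.01] w 31.3 qv 0.046 [0.4811 0.147  0.1799]
```

Emit:
servo_tool:
  motion: [2.4,2.7,0,0,4.8,5.3,0,0]

```text
time_s: 8.35
ee_pos: [0.4829, 0.1522, 0.1752]
eef_rot: [1.092, 1.567, 0.759]
force: [-6.0, 7.0, 17.1]
grip_width: 0.0319
```

```bash
python3 st.py 1
```

```text
t 8.35 phi 45.26 r 84.09 s 0.1 F a,b,z -8.0 4.67 17.11 M [0.46 1.5  0.01] w 31.9 qv 0.046 [0.4829 0.1522 0.1752]
```

Emit:
servo_tool:
  motion: [2.6,2.5,0,0,5.3,4.8,0,0]

```text
time_s: 8.6
ee_pos: [0.4846, 0.157, 0.17]
eef_rot: [1.124, 1.567, 0.791]
force: [-4.9, 8.5, 17.6]
grip_width: 0.0317
```

```bash
python3 st.py 1
```

```text
t 8.6 phi 50.2 r 84.31 s 0.1 F a,b,z -7.41 6.44 17.57 M [ 0.65  1.52 -0.  ] w 31.7 qv 0.043 [0.4846 0.157  0.17  ]
```

```bash
cat > scr.py <<'E'
from h import *
import sys
c=ctrl.camera("scene"); n=sys.argv[1]
K=np.array([[c["fx"],0,c["cx"]],[0,c["fy"],c["cy"]],[0,0,1.]])
# rectify the front face plane (s=+?) : sample grid in (b,z) plane at s
def warp(s,half=0.11,N=600):
    g=np.linspace(-half,half,N); B,Z=np.meshgrid(g,-g)
    P=C+s*a+B[...,None]*b+Z[...,None]*np.array([0,0,1.])
    uv=cv2.projectPoints(P.reshape(-1,3),np.array(c["rvec"]),np.array(c["tvec"]),K,np.array(c["dist_coeffs"],float))[0].reshape(N,N,2).astype(np.float32)
    return cv2.remap(c["color"],uv[...,0],uv[...,1],cv2.INTER_CUBIC)
w=warp(float(sys.argv[2])); np.save(f"warp_{n}.npy",w)
cv2.imwrite(f"pics/warp_{n}.png",w[:,:,::-1])
E
python3 scr.py a 0.010
```

```text
(no output)
```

View pics/warp_a.png

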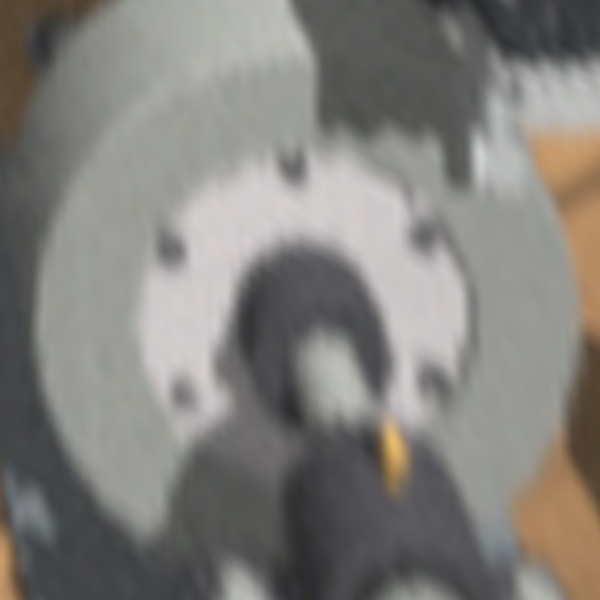

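```bash
sed -e 's/^w=warp.*/c["color"]=np.ascontiguousarray(cv2.imread("pics\/scene0.png")[:,:,::-1]); &/' scr.py > scr0.py; python3 scr0.py init 0.010
cat > ang.py <<'E'
import numpy as np,cv2,sys
w=np.load(sys.argv[1]).astype(np.float32).mean(-1)
ctr=np.array([304.,315.])
def score(cx,cy,al,rho=147):
    t=0; 
    return t
pol=cv2.warpPolar(w,(250,720),tuple(ctr),250,cv2.WARP_POLAR_LINEAR) # rows: angle from +x cw (image y down)
band=pol[:,138:158].mean(1); ref=pol[:,110:130].mean(1)
d=np.roll(band,180)  # index0 = up
d=np.array([band[int(((t-90)%360)*2)] for t in np.arange(0,360,.5)])
# use upper 250 deg only
t=np.arange(0,360,.5)
print([ (x, round(float(d[int(x*2)]),0)) for x in t if d[int(x*2)]==d[np.arange(int(x*2)-20,int(x*2)+21)%720].min()])
E
python3 ang.py warp_init.npy; python3 ang.py warp_a.npy
```

```text
[(np.float64(8.0), 176.0), (np.float64(38.5), 106.0), (np.float64(62.0), 189.0), (np.float64(99.5), 122.0), (np.float64(153.5), 60.0), (np.float64(175.0), 66.0), (np.float64(215.5), 74.0), (np.float64(278.5), 115.0), (np.float64(307.5), 189.0), (np.float64(337.0), 99.0)]
[(np.float64(25.5), 193.0), (np.float64(26.5), 193.0), (np.float64(56.5), 109.0), (np.float64(116.5), 106.0), (np.float64(153.5), 61.0), (np.float64(177.0), 68.0), (np.float64(209.5), 105.0), (np.float64(236.5), 132.0), (np.float64(296.0), 113.0), (np.float64(332.5), 193.0), (np.float64(357.0), 112.0)]
```

View pics/warp_init.png

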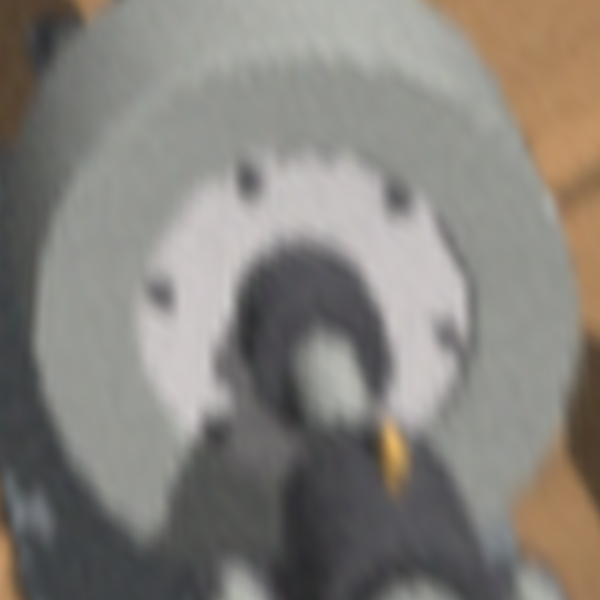

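Emit:
servo_tool:
  motion: [0,0,0,0,0,0,0,0]
  gripper: 0.64

```text
time_s: 8.95
ee_pos: [0.4839, 0.1553, 0.1678]
eef_rot: [-2.131, 1.571, -2.465]
force: [0.0, 0.1, -0.7]
grip_width: 0.0483
```

```bash
python3 st.py 9; python3 scr.py b 0.01; python3 ang.py warp_b.npy;  python3 - <<'E'
from h import *
o=ctrl.get_obs();R=Rt(o)
for p in (40,25,10,-5,-20,-35,-50): print(p,(R.T@(tcp(p)-o["ee_pos"])*1e3).round(1))
L=np.loadtxt('log.txt')
L=L[L[:,7]==1]
A=np.polyfit(L[:,2],L[:,6],1); print('L',A)
ph=np.radians(L[:,0]); y=L[:,1]*np.sin(ph); z=L[:,1]*np.cos(ph)
for h in(.17,.19,.21): print(h,(L[:,5]+y*L[:,4]-(z+h)*L[:,3]).round(2))
E
```

```text
t 8.95 phi 50.57 r 81.49 s 0.0 F a,b,z 0.01 0.09 -0.67 M [-0.1   0.01  0.01] w 48.3 qv 0.004 [0.4839 0.1553 0.1678]
[(np.float64(55.5), 91.0), (np.float64(118.0), 109.0), (np.float64(153.5), 61.0), (np.float64(174.5), 70.0), (np.float64(237.5), 125.0), (np.float64(297.0), 112.0), (np.float64(331.0), 193.0), (np.float64(357.0), 113.0)]
40 [-11.1 -10.2  -0. ]
25 [-22.6 -28.2  -0. ]
10 [-29.  -48.6  -0. ]
-5 [-30. -70.  -0.]
-20 [-25.3 -90.9  -0. ]
-35 [ -15.4 -109.9    0. ]
-50 [  -1.  -125.7    0. ]
L [-0.19194411  0.0620782 ]
0.17 [ 0.38  0.4   0.17  0.35  0.01 -0.06  0.16  0.16 -0.08  0.11 -0.2  -0.18
 -0.03  0.14 -0.1  -0.09 -0.    0.33  0.41  0.34]
0.19 [ 0.36  0.36  0.1   0.33  0.07 -0.01  0.23  0.28  0.05  0.27 -0.06 -0.04
  0.11  0.25 -0.04 -0.1  -0.05  0.27  0.32  0.22]
0.21 [ 0.33  0.31  0.02  0.31  0.13  0.03  0.31  0.39  0.17  0.43  0.08  0.1
  0.25  0.36  0.01 -0.1  -0.1   0.21  0.22  0.09]
```

```bash
python3 - <<'E'
from h import *
L=np.loadtxt('log.txt')
L=L[L[:,7]==1]
ph=np.radians(L[:,0])
for e in (0,5):
  y=L[:,1]*np.sin(ph); z=L[:,1]*np.cos(ph)+e/1e3
  print((y*L[:,4]-z*L[:,3]).round(2))
print((L[:,5]-.19*L[:,3]).round(2))
E
```

```text
[0.96 0.88 0.79 0.86 0.7  0.64 0.68 0.67 0.59 0.64 0.52 0.54 0.59 0.65
 0.57 0.56 0.56 0.72 0.75 0.79]
[0.95 0.87 0.77 0.85 0.71 0.65 0.7  0.7  0.62 0.68 0.56 0.57 0.62 0.67
 0.59 0.55 0.55 0.7  0.72 0.76]
[-0.6  -0.53 -0.7  -0.53 -0.62 -0.66 -0.45 -0.39 -0.54 -0.37 -0.58 -0.58
 -0.48 -0.4  -0.62 -0.65 -0.61 -0.44 -0.43 -0.57]
```

Emit:
servo_tool:
  motion: [-11,-10,0,0,-22,-28,0,0,-28,-48.6,0,0,-29,-70,0,0,-24,-91,0,0,-14,-110,0,0,0,-125.6,0,0,0,-125.6,0,0]
  gripper: 0.64

```text
time_s: 10.0
ee_pos: [0.442, 0.0356, 0.1671]
eef_rot: [-2.781, 1.569, -3.117]
force: [-0.1, 0.3, 0.6]
grip_width: 0.0601
```

Emit:
servo_tool:
  motion: [0,0,0,0,0,0,0,0,0,0,0,0]
  gripper: 0.2
  force: 60

```text
time_s: 10.38
ee_pos: [0.443, 0.0369, 0.168]
eef_rot: [0.469, 1.571, 0.136]
force: [0.1, -0.4, -0.7]
grip_width: 0.0338
```

```bash
python3 st.py 9
```

```text
t 10.38 phi -50.13 r 81.13 s 0.0 F a,b,z 0.23 -0.38 -0.75 M [-0.08  0.03 -0.07] w 33.8 qv 0.003 [0.443  0.0369 0.168 ]
```

Emit:
servo_tool:
  motion: [0,0,0,0,0,0,0,0]

```text
time_s: 10.62
ee_pos: [0.4429, 0.037, 0.168]
eef_rot: [1.508, 1.57, 1.175]
force: [-0.6, 3.2, 3.2]
grip_width: 0.0313
```

Emit:
servo_tool:
  motion: [-2.7,2.4,0,0,-5.3,4.9,0,0]

```text
time_s: 10.88
ee_pos: [0.4442, 0.041, 0.1718]
eef_rot: [-2.271, 1.569, -2.605]
force: [9.6, 1.8, -19.6]
grip_width: 0.0315
```

```bash
python3 st.py 2
```

```text
t 10.88 phi -46.08 r 80.51 s -0.1 F a,b,z 8.48 4.83 -19.62 M [-0.12 -1.55  0.02] w 31.5 qv 0.048 [0.4442 0.041  0.1718]
```

Emit:
servo_tool:
  motion: [-2.5,2.6,0,0,-4.8,5.3,0,0]

```text
time_s: 11.12
ee_pos: [0.446, 0.0462, 0.1763]
eef_rot: [-2.431, 1.569, -2.764]
force: [10.9, 1.5, -21.5]
grip_width: 0.0318
```

```bash
python3 st.py 2; python3 scr.py c1 .01; python3 ang.py warp_c1.npy; python3 st.py 9
```

```text
t 11.12 phi -41.09 r 79.97 s -0.1 F a,b,z 9.85 4.98 -21.49 M [ 0.03 -1.79  0.06] w 31.8 qv 0.046 [0.446  0.0462 0.1763]
[(np.float64(4.5), 102.0), (np.float64(25.0), 195.0), (np.float64(25.5), 195.0), (np.float64(43.5), 186.0), (np.float64(63.5), 104.0), (np.float64(125.0), 104.0), (np.float64(153.0), 61.0), (np.float64(184.5), 63.0), (np.float64(209.5), 106.0), (np.float64(244.0), 124.0), (np.float64(270.5), 204.0), (np.float64(304.0), 106.0), (np.float64(329.0), 194.0)]
t 11.18 phi -40.79 r 79.98 s -0.1 F a,b,z 7.25 5.12 -17.03 M [ 0.14 -1.48  0.02] w 31.5 qv 0.006 [0.4461 0.0465 0.1766]
```

Emit:
servo_tool:
  motion: [-2.2,2.8,0,0,-4.4,5.7,0,0]

```text
time_s: 11.42
ee_pos: [0.4478, 0.0515, 0.1804]
eef_rot: [-2.39, 1.569, -2.723]
force: [11.6, 0.6, -24.9]
grip_width: 0.0313
```

```bash
python3 st.py 2
```

```text
t 11.43 phi -36.09 r 79.72 s -0.1 F a,b,z 10.73 4.39 -24.9 M [ 0.06 -2.    0.02] w 31.3 qv 0.048 [0.4478 0.0515 0.1804]
```

Emit:
servo_tool:
  motion: [-2,3,0,0,-3.8,6,0,0]

```text
time_s: 11.68
ee_pos: [0.4497, 0.057, 0.184]
eef_rot: [-2.318, 1.568, -2.652]
force: [11.4, -0.9, -25.1]
grip_width: 0.0313
```

```bash
python3 st.py 2; python3 scr.py c2 .01; python3 ang.py warp_c2.npy
```

```text
t 11.68 phi -31.16 r 79.5 s -0.1 F a,b,z 11.11 2.86 -25.09 M [-0.27 -2.03  0.03] w 31.3 qv 0.05 [0.4497 0.057  0.184 ]
[(np.float64(10.5), 101.0), (np.float64(43.0), 186.0), (np.float64(72.0), 113.0), (np.float64(102.0), 191.0), (np.float64(135.0), 94.0), (np.float64(153.5), 60.0), (np.float64(174.5), 68.0), (np.float64(190.5), 64.0), (np.float64(253.0), 128.0), (np.float64(312.5), 109.0), (np.float64(331.0), 192.0), (np.float64(350.5), 187.0)]
```

Emit:
servo_tool:
  motion: [-1.5,3.1,0,0,-3,6.3,0,0]

```text
time_s: 11.98
ee_pos: [0.4517, 0.0626, 0.187]
eef_rot: [-2.197, 1.567, -2.531]
force: [9.7, -4.0, -23.9]
grip_width: 0.0314
```

```bash
python3 st.py 2
```

```text
t 11.97 phi -26.31 r 79.25 s -0.1 F a,b,z 10.45 -0.59 -23.87 M [-0.82 -1.92  0.02] w 31.4 qv 0.053 [0.4517 0.0626 0.187 ]
```

Emit:
servo_tool:
  motion: [-1.4,3.3,0,0,-2.7,6.6,0,0]

```text
time_s: 12.22
ee_pos: [0.4537, 0.0686, 0.1896]
eef_rot: [-2.15, 1.567, -2.484]
force: [8.8, -5.5, -23.9]
grip_width: 0.0315
```

```bash
python3 st.py 2; python3 scr.py c3 .01; python3 ang.py warp_c3.npy
```

```text
t 12.22 phi -21.35 r 79.06 s -0.2 F a,b,z 10.09 -2.29 -23.89 M [-1.05 -1.95 -0.04] w 31.5 qv 0.052 [0.4537 0.0686 0.1896]
[(np.float64(19.5), 107.0), (np.float64(43.0), 187.0), (np.float64(79.5), 120.0), (np.float64(153.0), 64.0), (np.float64(173.5), 68.0), (np.float64(198.5), 68.0), (np.float64(259.5), 119.0), (np.float64(319.0), 117.0), (np.float64(352.0), 188.0)]
```

Emit:
servo_tool:
  motion: [-1.1,3.4,0,0,-2.2,6.8,0,0]

```text
time_s: 12.52
ee_pos: [0.4559, 0.0748, 0.1917]
eef_rot: [-2.102, 1.566, -2.436]
force: [7.7, -7.0, -23.9]
grip_width: 0.0316
```

```bash
python3 st.py 2
```

```text
t 12.53 phi -16.36 r 78.94 s -0.1 F a,b,z 9.55 -4.1 -23.87 M [-1.4  -1.92  0.03] w 31.6 qv 0.054 [0.4559 0.0748 0.1917]
```

Emit:
servo_tool:
  motion: [-0.9,3.5,0,0,-1.5,7,0,0]

```text
time_s: 12.78
ee_pos: [0.4581, 0.0812, 0.1934]
eef_rot: [-2.051, 1.566, -2.385]
force: [6.4, -8.8, -20.0]
grip_width: 0.0315
```

```bash
python3 st.py 2;python3 scr.py c4 .01; python3 ang.py warp_c4.npy
```

```text
t 12.78 phi -11.32 r 78.9 s -0.1 F a,b,z 8.89 -6.18 -20.01 M [-1.97 -1.58  0.01] w 31.5 qv 0.056 [0.4581 0.0812 0.1934]
[(np.float64(8.0), 191.0), (np.float64(26.5), 106.0), (np.float64(62.0), 195.0), (np.float64(87.5), 123.0), (np.float64(153.0), 62.0), (np.float64(174.5), 66.0), (np.float64(207.0), 66.0), (np.float64(267.5), 127.0), (np.float64(294.0), 199.0), (np.float64(327.0), 111.0), (np.float64(350.5), 187.0)]
```

Emit:
servo_tool:
  motion: [-0.5,3.5,0,0,-0.9,7.1,0,0]

```text
time_s: 13.08
ee_pos: [0.4604, 0.0877, 0.1945]
eef_rot: [-1.998, 1.565, -2.332]
force: [4.3, -9.0, -16.9]
grip_width: 0.0316
```

```bash
python3 st.py 2
```

```text
t 13.07 phi -6.26 r 78.94 s -0.1 F a,b,z 7.04 -7.05 -16.89 M [-2.27 -1.33  0.02] w 31.6 qv 0.056 [0.4604 0.0877 0.1945]
```

Emit:
servo_tool:
  motion: [-0.2,3.6,0,0,-0.3,7.1,0,0]

```text
time_s: 13.32
ee_pos: [0.4626, 0.0943, 0.195]
eef_rot: [-1.966, 1.565, -2.3]
force: [2.3, -10.9, -13.4]
grip_width: 0.031
```

```bash
python3 st.py 2;python3 scr.py c5 .01; python3 ang.py warp_c5.npy
```

```text
t 13.32 phi -1.18 r 79.06 s -0.1 F a,b,z 5.74 -9.55 -13.36 M [-2.55 -1.03  0.  ] w 31.0 qv 0.053 [0.4626 0.0943 0.195 ]
[(np.float64(9.5), 189.0), (np.float64(33.5), 109.0), (np.float64(60.5), 195.0), (np.float64(95.0), 120.0), (np.float64(120.5), 188.0), (np.float64(153.0), 59.0), (np.float64(178.0), 69.0), (np.float64(212.5), 70.0), (np.float64(273.5), 117.0), (np.float64(307.5), 197.0), (np.float64(334.0), 111.0)]
```

Emit:
servo_tool:
  motion: [0.1,3.6,0,0,0.3,7.1,0,0]

```text
time_s: 13.62
ee_pos: [0.465, 0.101, 0.1951]
eef_rot: [-1.918, 1.565, -2.252]
force: [-0.1, -11.4, -7.8]
grip_width: 0.0315
```

```bash
python3 st.py 2
```

```text
t 13.62 phi 3.93 r 79.33 s -0.1 F a,b,z 3.67 -10.82 -7.79 M [-2.84 -0.56 -0.02] w 31.5 qv 0.051 [0.465  0.101  0.1951]
```

Emit:
servo_tool:
  motion: [0.4,3.6,0,0,0.9,7.1,0,0]

```text
time_s: 13.88
ee_pos: [0.4673, 0.1078, 0.1947]
eef_rot: [-1.875, 1.566, -2.209]
force: [-2.1, -11.0, -2.6]
grip_width: 0.0315
```

```bash
python3 st.py 2;python3 scr.py c6 .01; python3 ang.py warp_c6.npy
```

```text
t 13.88 phi 9.12 r 79.74 s -0.1 F a,b,z 1.61 -11.1 -2.62 M [-2.88 -0.13  0.03] w 31.5 qv 0.052 [0.4673 0.1078 0.1947]
[(np.float64(8.0), 195.0), (np.float64(40.0), 110.0), (np.float64(63.5), 196.0), (np.float64(100.5), 119.0), (np.float64(153.5), 62.0), (np.float64(174.5), 68.0), (np.float64(217.5), 83.0), (np.float64(253.5), 204.0), (np.float64(280.5), 117.0), (np.float64(307.5), 196.0), (np.float64(339.5), 115.0)]
```

Emit:
servo_tool:
  motion: [0.7,3.5,0,0,1.5,7,0,0]

```text
time_s: 14.18
ee_pos: [0.4697, 0.1146, 0.1938]
eef_rot: [-1.799, 1.567, -2.133]
force: [-4.1, -10.1, 2.6]
grip_width: 0.0316
```

```bash
python3 st.py 2
```

```text
t 14.18 phi 14.3 r 80.3 s -0.0 F a,b,z -0.54 -10.91 2.64 M [-2.78  0.36 -0.03] w 31.6 qv 0.053 [0.4697 0.1146 0.1938]
```

Emit:
servo_tool:
  motion: [1,3.4,0,0,2.2,6.8,0,0]

```text
time_s: 14.42
ee_pos: [0.4721, 0.1214, 0.1923]
eef_rot: [-1.685, 1.568, -2.019]
force: [-6.3, -7.4, 10.2]
grip_width: 0.0315
```

```bash
python3 st.py 2;python3 scr.py c7 .01; python3 ang.py warp_c7.npy
```

```text
t 14.43 phi 19.54 r 80.98 s -0.0 F a,b,z -3.5 -9.0 10.21 M [-2.43  0.95  0.03] w 31.5 qv 0.051 [0.4721 0.1214 0.1923]
[(np.float64(26.5), 194.0), (np.float64(47.5), 107.0), (np.float64(110.5), 112.0), (np.float64(153.0), 58.0), (np.float64(173.5), 70.0), (np.float64(202.0), 106.0), (np.float64(225.0), 107.0), (np.float64(288.5), 112.0), (np.float64(346.0), 115.0)]
```

Emit:
servo_tool:
  motion: [1.3,3.3,0,0,2.7,6.6,0,0]

```text
time_s: 14.72
ee_pos: [0.4745, 0.128, 0.1903]
eef_rot: [-1.386, 1.569, -1.72]
force: [-8.8, -4.5, 15.4]
grip_width: 0.0313
```

```bash
python3 st.py 2
```

```text
t 14.72 phi 24.68 r 81.72 s 0.0 F a,b,z -6.86 -7.1 15.39 M [-2.09  1.32  0.02] w 31.3 qv 0.048 [0.4745 0.128  0.1903]
```

Emit:
servo_tool:
  motion: [1.6,3.2,0,0,3.3,6.3,0,0]

```text
time_s: 14.98
ee_pos: [0.4768, 0.1345, 0.1876]
eef_rot: [-0.252, 1.57, -0.586]
force: [-8.6, -1.8, 19.2]
grip_width: 0.0316
```

```bash
python3 st.py 2;python3 scr.py c8 .01; python3 ang.py warp_c8.npy
```

```text
t 14.97 phi 29.81 r 82.5 s 0.1 F a,b,z -7.57 -4.54 19.25 M [-1.49  1.66 -0.03] w 31.6 qv 0.046 [0.4768 0.1345 0.1876]
[(np.float64(56.0), 111.0), (np.float64(117.0), 112.0), (np.float64(153.0), 64.0), (np.float64(174.0), 69.0), (np.float64(210.5), 105.0), (np.float64(236.0), 121.0), (np.float64(295.0), 116.0), (np.float64(329.0), 192.0), (np.float64(354.5), 117.0)]
```

Emit:
servo_tool:
  motion: [1.9,3.1,0,0,3.8,6,0,0]

```text
time_s: 15.28
ee_pos: [0.4789, 0.1407, 0.1843]
eef_rot: [0.663, 1.569, 0.329]
force: [-8.7, 1.6, 23.0]
grip_width: 0.0316
```

```bash
python3 st.py 2
```

```text
t 15.28 phi 34.87 r 83.19 s 0.0 F a,b,z -8.7 -1.32 23.0 M [-0.96  2.03  0.01] w 31.6 qv 0.041 [0.4789 0.1407 0.1843]
```

Emit:
servo_tool:
  motion: [2.1,2.9,0,0,4.4,5.7,0,0]

```text
time_s: 15.52
ee_pos: [0.481, 0.1467, 0.1803]
eef_rot: [0.886, 1.568, 0.553]
force: [-9.0, 5.8, 26.4]
grip_width: 0.0313
```

```bash
python3 st.py 2;python3 scr.py c9 .01; python3 ang.py warp_c9.npy
```

```text
t 15.53 phi 39.94 r 83.92 s 0.1 F a,b,z -10.41 2.5 26.43 M [-0.34  2.23  0.04] w 31.3 qv 0.046 [0.481  0.1467 0.1803]
[(np.float64(4.5), 109.0), (np.float64(43.0), 186.0), (np.float64(63.0), 109.0), (np.float64(125.0), 105.0), (np.float64(153.0), 60.0), (np.float64(182.5), 59.0), (np.float64(202.0), 105.0), (np.float64(243.0), 124.0), (np.float64(303.5), 107.0), (np.float64(329.0), 190.0)]
```

Emit:
servo_tool:
  motion: [2.4,2.7,0,0,4.8,5.3,0,0]

```text
time_s: 15.82
ee_pos: [0.4829, 0.1521, 0.1758]
eef_rot: [0.973, 1.567, 0.64]
force: [-9.4, 7.2, 26.5]
grip_width: 0.0314
```

```bash
python3 st.py 2
```

```text
t 15.82 phi 44.91 r 84.44 s 0.1 F a,b,z -11.25 3.75 26.48 M [0.04 2.35 0.02] w 31.4 qv 0.046 [0.4829 0.1521 0.1758]
```

Emit:
servo_tool:
  motion: [2.6,2.5,0,0,5.3,4.8,0,0]

```text
time_s: 16.08
ee_pos: [0.4846, 0.157, 0.1707]
eef_rot: [1.026, 1.566, 0.693]
force: [-8.6, 11.4, 26.8]
grip_width: 0.0314
```

```bash
python3 st.py 2;python3 scr.py c10 .01; python3 ang.py warp_c10.npy
```

```text
t 16.07 phi 49.85 r 84.8 s 0.1 F a,b,z -11.82 7.92 26.82 M [ 0.49  2.39 -0.04] w 31.4 qv 0.045 [0.4846 0.157  0.1707]
[(np.float64(10.5), 93.0), (np.float64(43.0), 186.0), (np.float64(71.5), 109.0), (np.float64(135.0), 103.0), (np.float64(153.5), 58.0), (np.float64(190.5), 64.0), (np.float64(210.5), 106.0), (np.float64(251.5), 123.0), (np.float64(312.0), 106.0), (np.float64(352.0), 185.0)]
```

```bash
cat > fit.py <<'E'
from h import *
from scipy.optimize import least_squares
L=np.loadtxt('log.txt')
# psi interpolation
psi=np.full(len(L),np.nan)
i1=np.where(L[:,7]==1)[0]; psi[i1]=np.interp(L[i1,0],[-50,50.2],[0,78.8])
i2=np.where(L[:,7]==2)[0]; psi[i2]=np.interp(L[i2,0],[-50.1,-41.1,-31.2,-21.4,-11.3,-1.2,9.1,19.5,29.8,39.9,49.9],np.array([57.2,64.2,72,79.4,87.3,94.3,100.3,108.1,115.8,123.8,131.4])+21.6)
ph=np.radians(L[:,0]); y=L[:,1]*np.sin(ph); z=L[:,1]*np.cos(ph)
tf=y*L[:,4]-z*L[:,3]; mp=L[:,5]-.19*L[:,3]
if __name__=="__main__":
  for i in (i1,i2):
    print(psi[i].round(0)); print(tf[i].round(2)); print(mp[i].round(2))
    q=least_squares(lambda x:x[0]-x[1]*np.sin(np.radians(x[2]-psi[i]))-tf[i],[1.1,.45,130]).x; print('force only',q)
    q=least_squares(lambda x:.62-x[1]*np.sin(np.radians(x[2]-psi[i]))-tf[i]-mp[i],[1.1,.45,130]).x; print('full',q)
  i=np.r_[i1,i2]; s=L[i,7]-1
  q=least_squares(lambda x:x[0]+s*x[3]-x[1]*np.sin(np.radians(x[2]-psi[i]))-tf[i],[1.1,.45,130,.2]); print(q.x,np.std(q.fun))
  q=least_squares(lambda x:x[0]-x[1]*np.sin(np.radians(x[2]-psi[i]))-tf[i]-mp[i],[.6,.45,130,]); print('full',q.x,np.std(q.fun))
E
python3 fit.py
```

```text
[ 4.  8. 11. 15. 19. 23. 27. 31. 35. 39. 43. 47. 51. 55. 59. 63. 67. 71.
 75. 79.]
[0.96 0.88 0.79 0.86 0.7  0.64 0.68 0.67 0.59 0.64 0.52 0.54 0.59 0.65
 0.57 0.56 0.56 0.72 0.75 0.79]
[-0.6  -0.53 -0.7  -0.53 -0.62 -0.66 -0.45 -0.39 -0.54 -0.37 -0.58 -0.58
 -0.48 -0.4  -0.62 -0.65 -0.61 -0.44 -0.43 -0.57]
force only [  1.95762048   1.39233559 137.63471555]
full [  1.1          0.52884133 142.65587729]
[ 82.  86.  90.  94.  97. 101. 105. 109. 112. 116. 119. 122. 126. 130.
 134. 137. 141. 145. 149. 153.]
[0.87 0.83 0.89 0.84 0.88 0.86 0.84 0.79 0.7  0.78 0.81 0.84 0.9  0.96
 1.05 1.11 1.18 1.26 1.35 1.31]
[-1.04 -0.91 -0.77 -0.82 -0.71 -0.62 -0.62 -0.8  -0.93 -0.73 -0.78 -0.77
 -0.71 -0.72 -0.74 -0.63 -0.71 -0.81 -0.68 -1.02]
force only [  2.52830402   1.7378727  193.84815954]
full [  1.1          0.67005833 162.67122607]
[1.15700969e+00 5.52372287e-01 1.52356983e+02 9.10392813e-02] 0.08878370520810096
full [  0.51662685   0.49369093 160.62962295] 0.1509362960787434
```

Emit:
servo_tool:
  motion: [-2.7,-2.4,0,0,-5.3,-4.8,0,0]

```text
time_s: 16.38
ee_pos: [0.4832, 0.1531, 0.1736]
eef_rot: [1.312, 1.565, 0.979]
force: [5.0, 14.5, -5.0]
grip_width: 0.0316
```

```bash
python3 st.py 3
```

```text
t 16.38 phi 46.44 r 83.64 s 0.1 F a,b,z -0.01 15.37 -4.98 M [ 3.53 -0.15 -0.02] w 31.6 qv 0.037 [0.4832 0.1531 0.1736]
```

Emit:
servo_tool:
  motion: [-2.5,-2.6,0,0,-4.8,-5.3,0,0]

```text
time_s: 16.62
ee_pos: [0.481, 0.1469, 0.1771]
eef_rot: [1.551, 1.568, 1.218]
force: [7.4, 8.4, -13.4]
grip_width: 0.0313
```

```bash
python3 st.py 3; python3 scr.py d1 .01; python3 ang.py warp_d1.npy
```

```text
t 16.62 phi 41.51 r 81.66 s -0.0 F a,b,z 4.21 10.35 -13.44 M [ 2.55 -0.79 -0.01] w 31.3 qv 0.04 [0.481  0.1469 0.1771]
[(np.float64(6.0), 104.0), (np.float64(43.5), 185.0), (np.float64(64.0), 109.0), (np.float64(126.5), 109.0), (np.float64(153.5), 60.0), (np.float64(184.5), 57.0), (np.float64(210.5), 106.0), (np.float64(246.5), 128.0), (np.float64(304.5), 102.0), (np.float64(329.0), 190.0)]
```

Emit:
servo_tool:
  motion: [-2.2,-2.8,0,0,-4.4,-5.7,0,0]

```text
time_s: 16.92
ee_pos: [0.4788, 0.1408, 0.1806]
eef_rot: [2.596, 1.57, 2.263]
force: [9.2, 3.6, -21.3]
grip_width: 0.0317
```

```bash
python3 st.py 3
```

```text
t 16.93 phi 36.4 r 80.2 s -0.1 F a,b,z 7.57 6.41 -21.34 M [ 1.9  -1.4  -0.04] w 31.7 qv 0.042 [0.4788 0.1408 0.1806]
```

Emit:
servo_tool:
  motion: [-2,-3,0,0,-3.8,-6,0,0]

```text
time_s: 17.18
ee_pos: [0.4767, 0.1347, 0.1837]
eef_rot: [-2.857, 1.569, 3.092]
force: [11.4, 1.7, -26.6]
grip_width: 0.0315
```

```bash
python3 st.py 3; python3 scr.py d2 .01; python3 ang.py warp_d2.npy
```

```text
t 17.18 phi 31.29 r 79.19 s -0.1 F a,b,z 10.2 5.34 -26.63 M [ 1.7  -1.87 -0.03] w 31.5 qv 0.042 [0.4767 0.1347 0.1837]
[(np.float64(29.5), 194.0), (np.float64(58.5), 120.0), (np.float64(120.0), 116.0), (np.float64(153.0), 62.0), (np.float64(181.5), 66.0), (np.float64(209.5), 107.0), (np.float64(238.5), 118.0), (np.float64(298.0), 116.0), (np.float64(328.0), 191.0), (np.float64(357.5), 111.0)]
```

Emit:
servo_tool:
  motion: [-1.7,-3.1,0,0,-3.3,-6.3,0,0]

```text
time_s: 17.48
ee_pos: [0.4745, 0.1285, 0.1864]
eef_rot: [-2.675, 1.568, -3.009]
force: [13.0, 2.0, -31.4]
grip_width: 0.0319
```

```bash
python3 st.py 3
```

```text
t 17.48 phi 26.19 r 78.44 s -0.1 F a,b,z 11.62 6.1 -31.43 M [ 1.74 -2.27 -0.07] w 31.9 qv 0.048 [0.4745 0.1285 0.1864]
```

Emit:
servo_tool:
  motion: [-1.4,-3.3,0,0,-2.7,-6.6,0,0]

```text
time_s: 17.73
ee_pos: [0.4723, 0.1223, 0.1887]
eef_rot: [-2.714, 1.568, -3.048]
force: [14.6, 2.8, -35.5]
grip_width: 0.0314
```

```bash
python3 st.py 3; python3 scr.py d3 .01; python3 ang.py warp_d3.npy
```

```text
t 17.73 phi 21.07 r 77.93 s -0.1 F a,b,z 12.93 7.41 -35.48 M [ 1.94 -2.6   0.02] w 31.4 qv 0.047 [0.4723 0.1223 0.1887]
[(np.float64(51.0), 124.0), (np.float64(112.0), 113.0), (np.float64(112.5), 113.0), (np.float64(153.5), 61.0), (np.float64(178.0), 70.0), (np.float64(211.0), 107.0), (np.float64(231.0), 124.0), (np.float64(291.5), 108.0), (np.float64(350.0), 99.0)]
```

Emit:
servo_tool:
  motion: [-1.1,-3.4,0,0,-2.2,-6.8,0,0]

```text
time_s: 18.02
ee_pos: [0.4701, 0.116, 0.1907]
eef_rot: [-2.797, 1.568, -3.131]
force: [16.8, 4.2, -37.7]
grip_width: 0.0316
```

```bash
python3 st.py 3
```

```text
t 18.02 phi 15.95 r 77.65 s -0.1 F a,b,z 14.52 9.43 -37.67 M [ 2.3  -2.81 -0.04] w 31.6 qv 0.05 [0.4701 0.116  0.1907]
```

Emit:
servo_tool:
  motion: [-0.9,-3.5,0,0,-1.5,-7,0,0]

```text
time_s: 18.27
ee_pos: [0.468, 0.1097, 0.1922]
eef_rot: [-3.081, 1.568, 2.868]
force: [17.4, 6.7, -37.4]
grip_width: 0.0314
```

```bash
python3 st.py 3; python3 scr.py d4 .01; python3 ang.py warp_d4.npy
```

```text
t 18.27 phi 10.91 r 77.58 s -0.1 F a,b,z 14.23 11.97 -37.38 M [ 2.78 -2.76 -0.02] w 31.4 qv 0.05 [0.468  0.1097 0.1922]
[(np.float64(9.5), 191.0), (np.float64(10.0), 191.0), (np.float64(43.5), 111.0), (np.float64(105.5), 115.0), (np.float64(153.5), 61.0), (np.float64(178.0), 69.0), (np.float64(203.0), 105.0), (np.float64(222.0), 99.0), (np.float64(285.5), 121.0), (np.float64(346.0), 117.0)]
```

Emit:
servo_tool:
  motion: [-0.5,-3.5,0,0,-0.9,-7.1,0,0]

```text
time_s: 18.58
ee_pos: [0.4658, 0.1034, 0.1932]
eef_rot: [2.82, 1.568, 2.486]
force: [18.3, 9.0, -36.5]
grip_width: 0.0315
```

```bash
python3 st.py 3
```

```text
t 18.57 phi 5.93 r 77.65 s -0.1 F a,b,z 14.29 14.51 -36.45 M [ 3.32 -2.72 -0.01] w 31.5 qv 0.054 [0.4658 0.1034 0.1932]
```

Emit:
servo_tool:
  motion: [-0.2,-3.6,0,0,-0.3,-7.1,0,0]

```text
time_s: 18.82
ee_pos: [0.4636, 0.0971, 0.1938]
eef_rot: [2.41, 1.568, 2.077]
force: [18.3, 12.2, -34.6]
grip_width: 0.0316
```

```bash
python3 st.py 3; python3 scr.py d5 .01; python3 ang.py warp_d5.npy
```

```text
t 18.82 phi 0.99 r 77.85 s -0.1 F a,b,z 13.32 17.56 -34.64 M [ 3.86 -2.57 -0.09] w 31.6 qv 0.053 [0.4636 0.0971 0.1938]
[(np.float64(8.0), 194.0), (np.float64(39.0), 117.0), (np.float64(63.5), 195.0), (np.float64(99.5), 125.0), (np.float64(153.5), 61.0), (np.float64(178.0), 70.0), (np.float64(215.5), 79.0), (np.float64(279.0), 116.0), (np.float64(308.0), 196.0), (np.float64(337.5), 105.0)]
```

Emit:
servo_tool:
  motion: [0,0,0,0,0,0,0,0]
  gripper: 0.64

```text
time_s: 19.12
ee_pos: [0.4635, 0.0959, 0.197]
eef_rot: [-0.52, 1.57, -0.854]
force: [-0.4, 0.2, -0.2]
grip_width: 0.0481
```

```bash
python3 st.py 9; python3 scr.py e .01; python3 ang.py warp_e.npy;  python3 - <<'E'
from h import *
o=ctrl.get_obs();R=Rt(o)
for p in (-10,-25,-40,-50): print(p,(R.T@(tcp(p)-o["ee_pos"])*1e3).round(1))
E
```

```text
t 19.12 phi 0.11 r 81.02 s 0.1 F a,b,z -0.42 0.02 -0.18 M [-0.09  0.05 -0.03] w 48.1 qv 0.005 [0.4635 0.0959 0.197 ]
[(np.float64(8.0), 193.0), (np.float64(39.0), 118.0), (np.float64(59.5), 197.0), (np.float64(100.5), 125.0), (np.float64(153.0), 60.0), (np.float64(174.5), 66.0), (np.float64(216.0), 79.0), (np.float64(243.5), 202.0), (np.float64(279.0), 117.0), (np.float64(307.5), 197.0), (np.float64(337.0), 101.0)]
-10 [  0.4 -14.4  -0.1]
-25 [  6.8 -34.8  -0.1]
-40 [ 18.3 -52.9  -0.1]
-50 [ 28.4 -63.   -0.2]
```

Emit:
servo_tool:
  motion: [1.3,-14.4,0,0,7.8,-34.8,0,0,19.3,-52.9,0,0,29.4,-63,0,0,29.4,-63,0,0]
  gripper: 0.55

```text
time_s: 19.8
ee_pos: [0.4423, 0.0358, 0.1666]
eef_rot: [-2.817, 1.57, 3.131]
force: [-0.0, -0.3, 1.4]
grip_width: 0.0517
```

Emit:
servo_tool:
  motion: [0,0,0,0,0,0,0,0,0,0,0,0,0,0,0,0]
  gripper: 0.2

```text
time_s: 20.3
ee_pos: [0.4428, 0.0368, 0.1675]
eef_rot: [1.417, 1.57, 1.084]
force: [-1.5, 2.7, 2.3]
grip_width: 0.0317
```

```bash
python3 st.py 9
```

```text
t 20.3 phi -50.47 r 80.96 s -0.0 F a,b,z -2.29 2.1 2.35 M [0.35 0.6  0.01] w 31.7 qv 0.003 [0.4428 0.0368 0.1675]
```

Emit:
servo_tool:
  motion: [-2.6,2.4,0,0,-5,4.9,0,0]

```text
time_s: 20.55
ee_pos: [0.4441, 0.0406, 0.171]
eef_rot: [-2.12, 1.569, -2.454]
force: [8.5, -1.5, -19.5]
grip_width: 0.0316
```

```bash
python3 st.py 4
```

```text
t 20.55 phi -46.71 r 80.24 s -0.1 F a,b,z 8.52 1.37 -19.49 M [-0.74 -1.47  0.01] w 31.6 qv 0.044 [0.4441 0.0406 0.171 ]
```

Emit:
servo_tool:
  motion: [-2.3,2.6,0,0,-4.5,5.3,0,0]

```text
time_s: 20.8
ee_pos: [0.4458, 0.0457, 0.1752]
eef_rot: [-2.22, 1.568, -2.553]
force: [9.6, -1.3, -21.5]
grip_width: 0.0314
```

```bash
python3 st.py 4; python3 scr.py f1 .01; python3 ang.py warp_f1.npy
```

```text
t 20.8 phi -41.87 r 79.47 s -0.1 F a,b,z 9.48 1.9 -21.49 M [-0.53 -1.76  0.03] w 31.4 qv 0.046 [0.4458 0.0457 0.1752]
[(np.float64(10.0), 192.0), (np.float64(44.5), 115.0), (np.float64(106.0), 112.0), (np.float64(153.0), 64.0), (np.float64(176.5), 68.0), (np.float64(222.0), 99.0), (np.float64(285.5), 121.0), (np.float64(307.5), 197.0), (np.float64(346.0), 117.0)]
```

Emit:
servo_tool:
  motion: [-2.1,2.8,0,0,-4.1,5.7,0,0]

```text
time_s: 21.1
ee_pos: [0.4477, 0.051, 0.179]
eef_rot: [-2.235, 1.568, -2.568]
force: [9.9, -1.9, -24.0]
grip_width: 0.0314
```

```bash
python3 st.py 4
```

```text
t 21.1 phi -36.96 r 78.86 s -0.1 F a,b,z 9.99 1.45 -24.0 M [-0.58 -1.92  0.04] w 31.4 qv 0.048 [0.4477 0.051  0.179 ]
```

Emit:
servo_tool:
  motion: [-1.8,3,0,0,-3.5,6,0,0]

```text
time_s: 21.35
ee_pos: [0.4495, 0.0565, 0.1824]
eef_rot: [-2.181, 1.567, -2.515]
force: [9.4, -4.3, -24.2]
grip_width: 0.0314
```

```bash
python3 st.py 4; python3 scr.py f2 .01; python3 ang.py warp_f2.npy
```

```text
t 21.35 phi -32.12 r 78.36 s -0.1 F a,b,z 10.33 -0.99 -24.24 M [-0.92 -1.98 -0.  ] w 31.4 qv 0.049 [0.4495 0.0565 0.1824]
[(np.float64(29.0), 194.0), (np.float64(53.0), 120.0), (np.float64(113.0), 112.0), (np.float64(153.5), 63.0), (np.float64(173.5), 69.0), (np.float64(210.5), 106.0), (np.float64(233.0), 127.0), (np.float64(262.5), 204.0), (np.float64(293.5), 117.0), (np.float64(352.0), 103.0)]
```

Emit:
servo_tool:
  motion: [-1.5,3.1,0,0,-3,6.3,0,0]

```text
time_s: 21.65
ee_pos: [0.4515, 0.0622, 0.1852]
eef_rot: [-2.127, 1.567, -2.461]
force: [8.3, -6.4, -24.9]
grip_width: 0.0315
```

```bash
python3 st.py 4
```

```text
t 21.65 phi -27.24 r 77.88 s -0.2 F a,b,z 9.9 -3.3 -24.94 M [-1.3  -1.96  0.04] w 31.5 qv 0.054 [0.4515 0.0622 0.1852]
```

Emit:
servo_tool:
  motion: [-1.3,3.3,0,0,-2.6,6.6,0,0]

```text
time_s: 21.9
ee_pos: [0.4536, 0.0682, 0.1877]
eef_rot: [-2.081, 1.566, -2.414]
force: [9.3, -8.1, -24.3]
grip_width: 0.0318
```

```bash
python3 st.py 4; python3 scr.py f3 .01; python3 ang.py warp_f3.npy
```

```text
t 21.9 phi -22.2 r 77.48 s -0.1 F a,b,z 11.47 -4.58 -24.27 M [-1.69 -2.02  0.01] w 31.8 qv 0.054 [0.4536 0.0682 0.1877]
[(np.float64(0.0), 101.0), (np.float64(59.5), 111.0), (np.float64(121.0), 114.0), (np.float64(153.0), 59.0), (np.float64(181.5), 64.0), (np.float64(210.5), 107.0), (np.float64(240.0), 120.0), (np.float64(299.5), 114.0), (np.float64(328.0), 191.0)]
```

Emit:
servo_tool:
  motion: [-1.1,3.4,0,0,-2.2,6.8,0,0]

```text
time_s: 22.2
ee_pos: [0.4557, 0.0743, 0.1898]
eef_rot: [-2.069, 1.566, -2.403]
force: [8.1, -9.8, -26.1]
grip_width: 0.0315
```

```bash
python3 st.py 4
```

```text
t 22.2 phi -17.14 r 77.22 s -0.2 F a,b,z 10.85 -6.64 -26.06 M [-2.01 -2.03  0.02] w 31.5 qv 0.054 [0.4557 0.0743 0.1898]
```

Emit:
servo_tool:
  motion: [-0.9,3.5,0,0,-1.5,7,0,0]

```text
time_s: 22.45
ee_pos: [0.4579, 0.0807, 0.1914]
eef_rot: [-2.012, 1.565, -2.346]
force: [5.6, -11.3, -21.2]
grip_width: 0.0314
```

```bash
python3 st.py 4;python3 scr.py f4 .01; python3 ang.py warp_f4.npy
```

```text
t 22.45 phi -12.02 r 77.07 s -0.2 F a,b,z 8.99 -8.83 -21.16 M [-2.56 -1.68  0.08] w 31.4 qv 0.055 [0.4579 0.0807 0.1914]
[(np.float64(6.0), 100.0), (np.float64(43.0), 187.0), (np.float64(67.0), 114.0), (np.float64(127.0), 106.0), (np.float64(153.0), 60.0), (np.float64(153.5), 60.0), (np.float64(186.0), 57.0), (np.float64(207.5), 104.0), (np.float64(246.5), 126.0), (np.float64(306.0), 113.0), (np.float64(329.0), 189.0)]
```

Emit:
servo_tool:
  motion: [-0.5,3.5,0,0,-0.9,7.1,0,0]

```text
time_s: 22.75
ee_pos: [0.4602, 0.0872, 0.1925]
eef_rot: [-1.977, 1.565, -2.311]
force: [3.8, -13.9, -19.1]
grip_width: 0.0315
```

```bash
python3 st.py 4
```

```text
t 22.75 phi -6.86 r 77.02 s -0.1 F a,b,z 8.13 -11.92 -19.13 M [-2.93 -1.4   0.01] w 31.5 qv 0.057 [0.4602 0.0872 0.1925]
```

Emit:
servo_tool:
  motion: [-0.2,3.6,0,0,-0.3,7.1,0,0]

```text
time_s: 23.0
ee_pos: [0.4624, 0.0937, 0.1931]
eef_rot: [-1.936, 1.564, -2.27]
force: [1.5, -14.5, -14.9]
grip_width: 0.0316
```

```bash
python3 st.py 4;python3 scr.py f5 .01; python3 ang.py warp_f5.npy
```

```text
t 23.0 phi -1.66 r 77.13 s -0.1 F a,b,z 6.2 -13.25 -14.92 M [-3.3  -1.01  0.04] w 31.6 qv 0.053 [0.4624 0.0937 0.1931]
[(np.float64(12.0), 102.0), (np.float64(43.0), 186.0), (np.float64(74.0), 118.0), (np.float64(136.0), 94.0), (np.float64(153.0), 59.0), (np.float64(174.5), 67.0), (np.float64(192.5), 63.0), (np.float64(254.0), 130.0), (np.float64(313.0), 107.0), (np.float64(332.0), 192.0), (np.float64(352.5), 187.0)]
```

Emit:
servo_tool:
  motion: [0.1,3.6,0,0,0.3,7.1,0,0]

```text
time_s: 23.3
ee_pos: [0.4648, 0.1004, 0.1932]
eef_rot: [-1.903, 1.564, -2.237]
force: [-0.9, -15.3, -8.1]
grip_width: 0.0314
```

```bash
python3 st.py 4
```

```text
t 23.3 phi 3.56 r 77.37 s -0.1 F a,b,z 4.12 -14.78 -8.05 M [-3.53 -0.58  0.02] w 31.4 qv 0.054 [0.4648 0.1004 0.1932]
```

Emit:
servo_tool:
  motion: [0.4,3.6,0,0,0.9,7.1,0,0]

```text
time_s: 23.55
ee_pos: [0.4671, 0.1072, 0.1929]
eef_rot: [-1.849, 1.565, -2.183]
force: [-3.6, -14.5, -2.8]
grip_width: 0.0314
```

```bash
python3 st.py 4;python3 scr.py f6 .01; python3 ang.py warp_f6.npy
```

```text
t 23.55 phi 8.87 r 77.8 s -0.1 F a,b,z 1.33 -14.86 -2.78 M [-3.63 -0.09 -0.01] w 31.4 qv 0.052 [0.4671 0.1072 0.1929]
[(np.float64(20.0), 104.0), (np.float64(43.0), 189.0), (np.float64(79.5), 131.0), (np.float64(153.5), 61.0), (np.float64(174.5), 68.0), (np.float64(201.0), 72.0), (np.float64(260.5), 121.0), (np.float64(321.0), 110.0), (np.float64(351.0), 185.0)]
```

Emit:
servo_tool:
  motion: [0.7,3.5,0,0,1.5,7,0,0]

```text
time_s: 23.85
ee_pos: [0.4695, 0.114, 0.192]
eef_rot: [-1.79, 1.566, -2.124]
force: [-6.4, -13.9, 4.1]
grip_width: 0.0317
```

```bash
python3 st.py 4
```

```text
t 23.85 phi 14.19 r 78.37 s -0.1 F a,b,z -1.48 -15.27 4.05 M [-3.52  0.46 -0.02] w 31.7 qv 0.053 [0.4695 0.114  0.192 ]
```

Emit:
servo_tool:
  motion: [1,3.4,0,0,2.2,6.8,0,0]

```text
time_s: 24.1
ee_pos: [0.4719, 0.1208, 0.1906]
eef_rot: [-1.671, 1.567, -2.005]
force: [-7.6, -10.3, 11.8]
grip_width: 0.0318
```

```bash
python3 st.py 4;python3 scr.py f7 .01; python3 ang.py warp_f7.npy
```

```text
t 24.1 phi 19.55 r 79.14 s -0.0 F a,b,z -3.8 -12.22 11.81 M [-3.18  1.04 -0.04] w 31.8 qv 0.05 [0.4719 0.1208 0.1906]
[(np.float64(8.0), 189.0), (np.float64(26.5), 107.0), (np.float64(63.5), 197.0), (np.float64(88.0), 126.0), (np.float64(153.0), 66.0), (np.float64(177.0), 69.0), (np.float64(206.5), 66.0), (np.float64(242.0), 202.0), (np.float64(267.5), 127.0), (np.float64(327.0), 108.0), (np.float64(352.0), 187.0)]
```

Emit:
servo_tool:
  motion: [1.3,3.3,0,0,2.7,6.6,0,0]

```text
time_s: 24.4
ee_pos: [0.4743, 0.1275, 0.1886]
eef_rot: [-1.459, 1.568, -1.793]
force: [-9.9, -7.1, 16.4]
grip_width: 0.0315
```

```bash
python3 st.py 4
```

```text
t 24.4 phi 24.84 r 79.98 s 0.0 F a,b,z -7.08 -9.94 16.4 M [-2.77  1.5  -0.04] w 31.5 qv 0.048 [0.4743 0.1275 0.1886]
```

Emit:
servo_tool:
  motion: [1.6,3.2,0,0,3.3,6.3,0,0]

```text
time_s: 24.65
ee_pos: [0.4766, 0.1341, 0.186]
eef_rot: [-0.611, 1.57, -0.945]
force: [-11.3, -4.2, 23.3]
grip_width: 0.031
```

```bash
python3 st.py 4;python3 scr.py f8 .01; python3 ang.py warp_f8.npy
```

```text
t 24.65 phi 30.11 r 80.9 s 0.1 F a,b,z -9.29 -7.64 23.32 M [-2.07  2.01  0.04] w 31.0 qv 0.044 [0.4766 0.1341 0.186 ]
[(np.float64(8.0), 190.0), (np.float64(33.5), 109.0), (np.float64(66.0), 197.0), (np.float64(95.0), 120.0), (np.float64(153.5), 61.0), (np.float64(174.5), 68.0), (np.float64(212.0), 66.0), (np.float64(273.5), 119.0), (np.float64(307.5), 195.0), (np.float64(334.5), 107.0)]
```

Emit:
servo_tool:
  motion: [1.9,3.1,0,0,3.8,6,0,0]

```text
time_s: 24.95
ee_pos: [0.4788, 0.1404, 0.1828]
eef_rot: [0.485, 1.569, 0.151]
force: [-11.5, 0.0, 26.7]
grip_width: 0.0314
```

```bash
python3 st.py 4
```

```text
t 24.95 phi 35.27 r 81.81 s 0.1 F a,b,z -10.9 -3.72 26.68 M [-1.42  2.33  0.04] w 31.4 qv 0.042 [0.4788 0.1404 0.1828]
```

Emit:
servo_tool:
  motion: [2.1,2.9,0,0,4.4,5.7,0,0]

```text
time_s: 25.2
ee_pos: [0.4809, 0.1464, 0.1789]
eef_rot: [0.836, 1.567, 0.502]
force: [-12.5, 5.1, 28.7]
grip_width: 0.031
```

```bash
python3 st.py 4;python3 scr.py f9 .01; python3 ang.py warp_f9.npy
```

```text
t 25.2 phi 40.45 r 82.65 s 0.1 F a,b,z -13.46 0.78 28.68 M [-0.76  2.57  0.02] w 31.0 qv 0.044 [0.4809 0.1464 0.1789]
[(np.float64(9.5), 190.0), (np.float64(41.0), 118.0), (np.float64(102.5), 122.0), (np.float64(153.5), 62.0), (np.float64(177.5), 68.0), (np.float64(218.0), 85.0), (np.float64(282.5), 119.0), (np.float64(307.5), 196.0), (np.float64(342.0), 114.0)]
```

Emit:
servo_tool:
  motion: [2.4,2.7,0,0,4.8,5.3,0,0]

```text
time_s: 25.5
ee_pos: [0.4829, 0.1519, 0.1744]
eef_rot: [0.939, 1.566, 0.606]
force: [-11.6, 8.0, 31.2]
grip_width: 0.0317
```

```bash
python3 st.py 4
```

```text
t 25.5 phi 45.49 r 83.32 s 0.1 F a,b,z -13.62 3.76 31.18 M [-0.22  2.68  0.1 ] w 31.7 qv 0.045 [0.4829 0.1519 0.1744]
```

Emit:
servo_tool:
  motion: [2.6,2.5,0,0,5.3,4.8,0,0]

```text
time_s: 25.75
ee_pos: [0.4846, 0.1569, 0.1693]
eef_rot: [1.012, 1.565, 0.679]
force: [-11.9, 9.9, 31.6]
grip_width: 0.032
```

```bash
python3 st.py 4;python3 scr.py f10 .01; python3 ang.py warp_f10.npy
```

```text
t 25.75 phi 50.51 r 83.85 s 0.1 F a,b,z -14.48 5.5 31.58 M [0.3  2.82 0.02] w 32.0 qv 0.045 [0.4846 0.1569 0.1693]
[(np.float64(9.5), 187.0), (np.float64(48.0), 121.0), (np.float64(110.5), 120.0), (np.float64(153.5), 60.0), (np.float64(177.5), 69.0), (np.float64(229.5), 111.0), (np.float64(290.5), 116.0), (np.float64(329.5), 189.0), (np.float64(350.5), 104.0)]
```

Emit:
servo_tool:
  motion: [-2.7,-2.4,0,0,-5.3,-4.8,0,0]

```text
time_s: 26.05
ee_pos: [0.4831, 0.1529, 0.1722]
eef_rot: [1.28, 1.565, 0.947]
force: [3.3, 14.8, -2.7]
grip_width: 0.0317
```

```bash
python3 st.py 5
```

```text
t 26.05 phi 47.11 r 82.56 s 0.1 F a,b,z -1.68 15.04 -2.71 M [ 3.35  0.07 -0.02] w 31.7 qv 0.038 [0.4831 0.1529 0.1722]
```

Emit:
servo_tool:
  motion: [-2.3,-2.6,0,0,-4.5,-5.3,0,0]

```text
time_s: 26.3
ee_pos: [0.481, 0.147, 0.1756]
eef_rot: [1.419, 1.567, 1.086]
force: [4.1, 8.7, -9.1]
grip_width: 0.0315
```

```bash
python3 st.py 5; python3 scr.py g1 .01; python3 ang.py warp_g1.npy
```

```text
t 26.3 phi 42.27 r 80.51 s 0.0 F a,b,z 1.06 9.61 -9.13 M [ 2.51 -0.42 -0.02] w 31.5 qv 0.042 [0.481  0.147  0.1756]
[(np.float64(7.5), 190.0), (np.float64(43.5), 113.0), (np.float64(104.5), 115.0), (np.float64(153.5), 61.0), (np.float64(176.0), 67.0), (np.float64(219.5), 91.0), (np.float64(284.5), 117.0), (np.float64(307.5), 196.0), (np.float64(341.5), 114.0)]
```

Emit:
servo_tool:
  motion: [-2,-2.8,0,0,-4,-5.7,0,0]

```text
time_s: 26.6
ee_pos: [0.4789, 0.141, 0.1788]
eef_rot: [1.758, 1.569, 1.424]
force: [6.2, 5.1, -15.0]
grip_width: 0.0318
```

```bash
python3 st.py 5
```

```text
t 26.6 phi 37.28 r 78.9 s -0.0 F a,b,z 4.17 6.8 -14.96 M [ 1.96 -0.9  -0.04] w 31.8 qv 0.043 [0.4789 0.141  0.1788]
```

Emit:
servo_tool:
  motion: [-1.7,-3,0,0,-3.3,-6,0,0]

```text
time_s: 26.85
ee_pos: [0.4768, 0.135, 0.1816]
eef_rot: [2.275, 1.57, 1.942]
force: [7.3, 4.9, -17.4]
grip_width: 0.0319
```

```bash
python3 st.py 5; python3 scr.py g2 .01; python3 ang.py warp_g2.npy
```

```text
t 26.85 phi 32.3 r 77.62 s -0.1 F a,b,z 5.33 6.99 -17.44 M [ 1.88 -1.12 -0.05] w 31.9 qv 0.041 [0.4768 0.135  0.1816]
[(np.float64(9.5), 189.0), (np.float64(36.5), 111.0), (np.float64(63.5), 198.0), (np.float64(98.0), 123.0), (np.float64(153.5), 63.0), (np.float64(174.5), 70.0), (np.float64(214.0), 75.0), (np.float64(277.5), 120.0), (np.float64(307.5), 196.0), (np.float64(336.5), 109.0)]
```

Emit:
servo_tool:
  motion: [-1.4,-3.1,0,0,-2.8,-6.3,0,0]

```text
time_s: 27.15
ee_pos: [0.4747, 0.129, 0.1841]
eef_rot: [2.561, 1.57, 2.227]
force: [8.2, 4.6, -20.6]
grip_width: 0.0317
```

```bash
python3 st.py 5
```

```text
t 27.15 phi 27.26 r 76.62 s -0.1 F a,b,z 6.26 7.0 -20.59 M [ 1.99 -1.33  0.07] w 31.7 qv 0.044 [0.4747 0.129  0.1841]
```

Emit:
servo_tool:
  motion: [-1.2,-3.3,0,0,-2.3,-6.6,0,0]

```text
time_s: 27.4
ee_pos: [0.4726, 0.1228, 0.1862]
eef_rot: [2.569, 1.569, 2.235]
force: [9.9, 4.6, -22.0]
grip_width: 0.0314
```

```bash
python3 st.py 5; python3 scr.py g3 .01; python3 ang.py warp_g3.npy
```

```text
t 27.4 phi 22.11 r 75.82 s -0.1 F a,b,z 7.89 7.61 -22.03 M [ 2.19 -1.49 -0.  ] w 31.4 qv 0.046 [0.4726 0.1228 0.1862]
[(np.float64(8.0), 191.0), (np.float64(29.0), 102.0), (np.float64(60.0), 195.0), (np.float64(60.5), 195.0), (np.float64(91.0), 122.0), (np.float64(153.5), 63.0), (np.float64(177.0), 69.0), (np.float64(209.5), 64.0), (np.float64(270.5), 128.0), (np.float64(308.0), 195.0), (np.float64(330.0), 112.0), (np.float64(352.0), 185.0)]
```

Emit:
servo_tool:
  motion: [-1.1,-3.4,0,0,-2.2,-6.8,0,0]

```text
time_s: 27.7
ee_pos: [0.4703, 0.1163, 0.1881]
eef_rot: [2.757, 1.569, 2.423]
force: [12.6, 4.4, -26.8]
grip_width: 0.0314
```

```bash
python3 st.py 5
```

```text
t 27.7 phi 16.76 r 75.29 s -0.1 F a,b,z 10.43 8.3 -26.78 M [ 2.29 -1.86 -0.03] w 31.4 qv 0.05 [0.4703 0.1163 0.1881]
```

Emit:
servo_tool:
  motion: [-0.9,-3.5,0,0,-1.5,-7,0,0]

```text
time_s: 27.95
ee_pos: [0.4681, 0.1099, 0.1895]
eef_rot: [2.561, 1.569, 2.227]
force: [11.2, 6.7, -25.9]
grip_width: 0.0315
```

```bash
python3 st.py 5; python3 scr.py g4 .01; python3 ang.py warp_g4.npy
```

```text
t 27.95 phi 11.45 r 74.96 s -0.1 F a,b,z 8.41 10.03 -25.92 M [ 2.71 -1.87 -0.03] w 31.5 qv 0.052 [0.4681 0.1099 0.1895]
[(np.float64(23.0), 108.0), (np.float64(43.0), 188.0), (np.float64(84.0), 126.0), (np.float64(153.5), 61.0), (np.float64(178.0), 71.0), (np.float64(202.5), 62.0), (np.float64(262.0), 112.0), (np.float64(323.0), 107.0), (np.float64(352.0), 187.0)]
```

Emit:
servo_tool:
  motion: [-0.5,-3.5,0,0,-0.9,-7.1,0,0]

```text
time_s: 28.25
ee_pos: [0.4659, 0.1035, 0.1904]
eef_rot: [2.279, 1.569, 1.945]
force: [13.6, 9.5, -26.2]
grip_width: 0.0318
```

```bash
python3 st.py 5
```

```text
t 28.25 phi 6.2 r 74.86 s -0.1 F a,b,z 9.78 13.45 -26.23 M [ 3.13 -1.92 -0.  ] w 31.8 qv 0.053 [0.4659 0.1035 0.1904]
```

Emit:
servo_tool:
  motion: [-0.2,-3.6,0,0,-0.3,-7.1,0,0]

```text
time_s: 28.5
ee_pos: [0.4637, 0.0971, 0.191]
eef_rot: [2.007, 1.568, 1.674]
force: [13.5, 11.4, -24.6]
grip_width: 0.0316
```

```bash
python3 st.py 5; python3 scr.py g5 .01; python3 ang.py warp_g5.npy
```

```text
t 28.5 phi 1.01 r 74.97 s -0.1 F a,b,z 8.98 15.22 -24.62 M [ 3.49 -1.71 -0.09] w 31.6 qv 0.053 [0.4637 0.0971 0.191 ]
[(np.float64(17.0), 112.0), (np.float64(43.0), 188.0), (np.float64(76.0), 123.0), (np.float64(137.5), 102.0), (np.float64(153.5), 63.0), (np.float64(174.0), 69.0), (np.float64(196.0), 69.0), (np.float64(256.0), 124.0), (np.float64(317.0), 111.0), (np.float64(350.5), 186.0)]
```

Emit:
servo_tool:
  motion: [0.1,-3.6,0,0,0.3,-7.1,0,0]

```text
time_s: 28.8
ee_pos: [0.4615, 0.0907, 0.191]
eef_rot: [1.806, 1.567, 1.473]
force: [12.8, 14.9, -21.0]
grip_width: 0.0316
```

```bash
python3 st.py 5
```

```text
t 28.8 phi -4.12 r 75.23 s -0.0 F a,b,z 7.19 18.28 -20.96 M [ 3.83 -1.42 -0.04] w 31.6 qv 0.054 [0.4615 0.0907 0.191 ]
```

Emit:
servo_tool:
  motion: [0.4,-3.6,0,0,0.9,-7.1,0,0]

```text
time_s: 29.05
ee_pos: [0.4593, 0.0843, 0.1907]
eef_rot: [1.66, 1.567, 1.326]
force: [10.7, 16.1, -14.7]
grip_width: 0.0317
```

```bash
python3 st.py 5;python3 scr.py g6 .01; python3 ang.py warp_g6.npy
```

```text
t 29.05 phi -9.28 r 75.67 s -0.0 F a,b,z 4.81 18.75 -14.71 M [ 4.07 -0.89 -0.  ] w 31.7 qv 0.056 [0.4593 0.0843 0.1907]
[(np.float64(9.5), 103.0), (np.float64(43.0), 186.0), (np.float64(70.0), 115.0), (np.float64(132.0), 108.0), (np.float64(153.5), 61.0), (np.float64(173.0), 69.0), (np.float64(189.5), 62.0), (np.float64(250.5), 128.0), (np.float64(310.5), 107.0), (np.float64(330.0), 189.0), (np.float64(352.0), 186.0)]
```

Emit:
servo_tool:
  motion: [0.7,-3.5,0,0,1.5,-7,0,0]

```text
time_s: 29.35
ee_pos: [0.4571, 0.0779, 0.1899]
eef_rot: [1.532, 1.566, 1.199]
force: [7.7, 16.7, -7.4]
grip_width: 0.0317
```

```bash
python3 st.py 5
```

```text
t 29.35 phi -14.37 r 76.24 s -0.0 F a,b,z 1.76 18.32 -7.4 M [ 4.07 -0.33 -0.01] w 31.7 qv 0.055 [0.4571 0.0779 0.1899]
```

Emit:
servo_tool:
  motion: [1,-3.4,0,0,2.2,-6.8,0,0]

```text
time_s: 29.6
ee_pos: [0.4549, 0.0715, 0.1885]
eef_rot: [1.417, 1.565, 1.084]
force: [2.6, 16.4, 3.0]
grip_width: 0.0317
```

```bash
python3 st.py 5;python3 scr.py g7 .01; python3 ang.py warp_g7.npy
```

```text
t 29.6 phi -19.49 r 76.94 s 0.0 F a,b,z -2.86 16.34 2.98 M [ 3.67  0.59 -0.02] w 31.7 qv 0.056 [0.4549 0.0715 0.1885]
[(np.float64(4.5), 104.0), (np.float64(43.0), 186.0), (np.float64(63.0), 109.0), (np.float64(125.0), 106.0), (np.float64(153.5), 62.0), (np.float64(182.5), 59.0), (np.float64(211.5), 108.0), (np.float64(243.0), 121.0), (np.float64(304.0), 109.0), (np.float64(329.0), 191.0)]
```

Emit:
servo_tool:
  motion: [1.3,-3.3,0,0,2.7,-6.6,0,0]

```text
time_s: 29.9
ee_pos: [0.4527, 0.0652, 0.1866]
eef_rot: [1.308, 1.566, 0.975]
force: [-2.4, 14.6, 12.4]
grip_width: 0.0316
```

```bash
python3 st.py 5
```

```text
t 29.9 phi -24.63 r 77.71 s 0.0 F a,b,z -7.07 13.03 12.39 M [3.05 1.41 0.03] w 31.6 qv 0.053 [0.4527 0.0652 0.1866]
```

Emit:
servo_tool:
  motion: [1.6,-3.2,0,0,3.3,-6.3,0,0]

```text
time_s: 30.15
ee_pos: [0.4506, 0.0589, 0.1841]
eef_rot: [1.195, 1.566, 0.862]
force: [-8.5, 11.0, 22.5]
grip_width: 0.0317
```

```bash
python3 st.py 5;python3 scr.py g8 .01; python3 ang.py warp_g8.npy
```

```text
t 30.15 phi -29.85 r 78.49 s 0.1 F a,b,z -11.61 7.64 22.49 M [2.1  2.2  0.01] w 31.7 qv 0.052 [0.4506 0.0589 0.1841]
[(np.float64(28.0), 196.0), (np.float64(56.5), 118.0), (np.float64(119.5), 119.0), (np.float64(153.0), 62.0), (np.float64(174.0), 69.0), (np.float64(207.5), 106.0), (np.float64(238.0), 125.0), (np.float64(269.0), 203.0), (np.float64(297.5), 110.0), (np.float64(298.0), 110.0), (np.float64(329.5), 192.0), (np.float64(357.0), 107.0)]
```

Emit:
servo_tool:
  motion: [1.9,-3.1,0,0,3.8,-6,0,0]

```text
time_s: 30.45
ee_pos: [0.4485, 0.0528, 0.1808]
eef_rot: [1.055, 1.567, 0.722]
force: [-13.0, 7.5, 27.7]
grip_width: 0.0315
```

```bash
python3 st.py 5
```

```text
t 30.45 phi -35.09 r 79.19 s 0.1 F a,b,z -14.78 2.83 27.68 M [1.13 2.83 0.04] w 31.5 qv 0.05 [0.4485 0.0528 0.1808]
```

Emit:
servo_tool:
  motion: [2.1,-2.9,0,0,4.4,-5.7,0,0]

```text
time_s: 30.7
ee_pos: [0.4464, 0.0469, 0.1766]
eef_rot: [0.894, 1.568, 0.561]
force: [-15.7, 3.2, 33.3]
grip_width: 0.0311
```

```bash
python3 st.py 5;python3 scr.py g9 .01; python3 ang.py warp_g9.npy
```

```text
t 30.7 phi -40.48 r 79.71 s 0.1 F a,b,z -15.85 -2.06 33.29 M [0.25 3.19 0.02] w 31.1 qv 0.05 [0.4464 0.0469 0.1766]
[(np.float64(47.0), 124.0), (np.float64(111.0), 114.0), (np.float64(153.0), 62.0), (np.float64(176.0), 68.0), (np.float64(176.5), 68.0), (np.float64(212.0), 105.0), (np.float64(229.0), 117.0), (np.float64(290.5), 116.0), (np.float64(349.5), 98.0)]
```

```bash
cat > fit2.py <<'E'
from h import *
from scipy.optimize import least_squares
L=np.loadtxt('log.txt')
T={1:([-50,50.2],[-21.6,57.2]),
2:([-50.1,-41.1,-31.2,-21.4,-11.3,-1.2,9.1,19.5,29.8,39.9,49.9],[57.2,64.2,72,79.4,87.3,94.3,100.3,108.1,115.8,123.8,131.4]),
3:([49.9,41.5,31.3,21.1,10.9,1],[131.4,125.5,118.5,111.1,105,98.75]),
4:([-50.5,-41.9,-32.1,-22.2,-12,-1.7,8.9,19.6,30.1,40.5,50.5],[98.75,105.5,112.9,120,126.5,133.3,140.3,147.3,154,162,169.9]),
5:([50.5,42.3,32.3,22.1,11.5,1,-9.3,-19.5,-29.9,-40.5],[169.9,163.5,157.1,150.1,143,136.5,130.1,123.6,117.7,109.4])}
S=np.full(len(L),np.nan)
for k,(x,v) in T.items():
    i=L[:,7]==k; x=np.array(x);v=np.array(v); o=np.argsort(x); S[i]=np.interp(L[i,0],x[o],v[o])
ph=np.radians(L[:,0]); y=L[:,1]*np.sin(ph); z=L[:,1]*np.cos(ph)
tf=y*L[:,4]-z*L[:,3]; mp=L[:,5]-.19*L[:,3]; full=tf+mp
sg=np.where(np.isin(L[:,7],[3,5]),-1,1.)
def run(tags,drop=2):
    I=[]
    for k in tags:
        ii=np.where(L[:,7]==k)[0]; I+=list(ii[drop:])
    I=np.array(I); p=ph[I]; s=sg[I]
    G=lambda x:-x[0]*np.sin(np.radians(x[1]-S[I]))
    q=least_squares(lambda x:s*(x[2]+x[3]*p**2)+G(x)-tf[I],[.45,130,1.1,0]); print(tags,'force',q.x.round(3),np.std(q.fun).round(3))
    q=least_squares(lambda x:s*(x[2]+x[3]*p**2+x[4]*s*p)+G(x)-tf[I],[.45,130,1.1,0,0]); print('   +odd',q.x.round(3),np.std(q.fun).round(3))
    for h in (.17,.19,.21):
        ff=L[I,5]+y[I]*L[I,4]-(z[I]+h)*L[I,3]
        q=least_squares(lambda x:s*x[2]+G(x)-ff,[.45,130,.6]); 
        J=q.jac; cov=np.linalg.inv(J.T@J)*np.var(q.fun); print('   full',h,q.x.round(3),np.std(q.fun).round(3),'sd',np.sqrt(np.diag(cov)).round(2))
if __name__=="__main__":
  run([4,5]); run([2,3,4,5]); run([2,3])
  # paired
  for k1,k2 in((4,5),(2,3)):
    i=np.where(L[:,7]==k1)[0]; j=np.where(L[:,7]==k2)[0]; j=j[np.argsort(S[j])]
    for x in range(100,170,6):
        if S[j].min()<x<S[j].max() and S[i].min()<x<S[i].max():
            u=np.interp(x,S[i],tf[i]),np.interp(x,S[j],tf[j]); v=np.interp(x,S[i],full[i]),np.interp(x,S[j],full[j]); print(k1,x,np.round(u,2),'G',round(sum(u)/2,3),'full',np.round(v,2),round(sum(v)/2,3), 'phi',np.interp(x,S[i],L[i,0]).round(0),np.interp(x,S[j],L[j,0]).round(0))
E
python3 fit2.py
```

```text
[4, 5] force [  0.429 140.052   1.139   0.465] 0.045
   +odd [  2.735 136.024   1.174   0.447  -1.482] 0.042
   full 0.17 [  0.603 142.143   0.365] 0.206 sd [0.12 3.65 0.04]
   full 0.19 [  0.565 146.652   0.536] 0.133 sd [0.08 2.75 0.02]
   full 0.21 [  0.531 151.777   0.707] 0.153 sd [0.09 3.83 0.03]
[2, 3, 4, 5] force [  0.458 140.523   1.149   0.442] 0.048
   +odd [ 4.74000e-01  1.39588e+02  1.14700e+00  4.56000e-01 -2.80000e-02] 0.047
   full 0.17 [  0.497 141.823   0.404] 0.209 sd [0.07 4.13 0.03]
   full 0.19 [  0.536 146.484   0.555] 0.135 sd [0.04 2.66 0.02]
   full 0.21 [  0.578 150.491   0.707] 0.146 sd [0.04 2.87 0.02]
[2, 3] force [  0.458 142.368   1.159   0.442] 0.049
   +odd [  1.142 112.715   1.177   0.43   -0.536] 0.048
   full 0.17 [  0.547 137.501   0.455] 0.2 sd [0.12 8.82 0.04]
   full 0.19 [  0.586 142.277   0.586] 0.131 sd [0.08 5.91 0.03]
   full 0.21 [  0.629 146.428   0.717] 0.134 sd [0.07 6.05 0.03]
4 112 [ 1.07 -1.5 ] G -0.217 full [ 0.31 -0.89] -0.291 phi -33.0 -37.0
4 118 [ 1.08 -1.39] G -0.154 full [ 0.34 -0.74] -0.201 phi -25.0 -29.0
4 124 [ 1.06 -1.2
[... 165 characters left out ...]
.62] -0.133 phi 2.0 0.0
4 142 [ 1.17 -1.15] G 0.012 full [ 0.46 -0.42] 0.021 phi 11.0 10.0
4 148 [ 1.23 -1.17] G 0.031 full [ 0.37 -0.45] -0.038 phi 21.0 19.0
4 154 [ 1.48 -1.2 ] G 0.142 full [ 0.87 -0.55] 0.16 phi 30.0 28.0
4 160 [ 1.5  -1.15] G 0.177 full [ 0.69 -0.48] 0.101 phi 38.0 37.0
4 166 [ 1.63 -1.03] G 0.303 full [ 0.7  -0.47] 0.116 phi 46.0 46.0
2 100 [ 0.84 -1.41] G -0.288 full [ 0.07 -0.87] -0.401 phi 9.0 3.0
2 106 [ 0.93 -1.48] G -0.273 full [ 0.22 -0.97] -0.376 phi 17.0 13.0
2 112 [ 1.05 -1.53] G -0.238 full [ 0.31 -0.99] -0.337 phi 25.0 22.0
2 118 [ 1.15 -1.47] G -0.156 full [ 0.48 -0.8 ] -0.16 phi 33.0 31.0
2 124 [ 1.27 -1.39] G -0.061 full [ 0.46 -0.77] -0.152 phi 40.0 39.0
```

```bash
python3 - <<'E'
from fit2 import *
I=np.where((L[:,7]>=1)&(L[:,7]<=5))[0]
k=np.r_[[np.where(L[:,7]==t)[0][:2] for t in (1,2,3,4,5)]].ravel(); I=np.setdiff1d(I,k)
p=ph[I];s=sg[I];g=(L[I,7]==1)*1.
q=least_squares(lambda x:s*(x[2]+x[3]*p**2-g*(x[4]+x[5]*p**2))-x[0]*np.sin(np.radians(x[1]-S[I]))-tf[I],[.45,130,1.1,0,0,0])
c=np.linalg.inv(q.jac.T@q.jac)*np.var(q.fun); print(q.x.round(3),np.sqrt(np.diag(c)).round(3),np.std(q.fun))
M0=-.09
for h in (.17,.19,.21):
    ff=L[I,5]-M0+y[I]*L[I,4]-(z[I]+h)*L[I,3]
    q=least_squares(lambda x:s*x[2]-x[0]*np.sin(np.radians(x[1]-S[I]))-ff,[.45,130,.6]);print(h,q.x,np.std(q.fun))
N=L[L[:,7]==9]; print(N[:,2:7].round(2))
E
```

```text
[4.56000e-01 1.40447e+02 1.14800e+00 4.42000e-01 1.89000e-01 1.06000e-01] [0.016 1.047 0.009 0.033 0.023 0.061] 0.04798837196020382
0.17 [  0.35906643 132.9208726    0.41997827] 0.21188547544619515
0.19 [  0.44716731 137.58662294   0.56331205] 0.14167836723700397
0.21 [  0.53725258 140.70301327   0.70664582] 0.1500127632501983
[[ 1.000e-02  9.000e-02 -6.700e-01 -1.000e-01  1.000e-02]
 [ 2.300e-01 -3.800e-01 -7.500e-01 -8.000e-02  3.000e-02]
 [ 7.250e+00  5.120e+00 -1.703e+01  1.400e-01 -1.480e+00]
 [-4.200e-01  2.000e-02 -1.800e-01 -9.000e-02  5.000e-02]
 [-2.290e+00  2.100e+00  2.350e+00  3.500e-01  6.000e-01]]
```

Emit:
servo_tool:
  motion: [-2.2,2.8,0,0,-4.4,5.7,0,0]

```text
time_s: 31.0
ee_pos: [0.4473, 0.0498, 0.1786]
eef_rot: [-1.592, 1.566, -1.926]
force: [-5.7, -14.8, -0.2]
grip_width: 0.0315
```

Emit:
servo_tool:
  motion: [-2,3,0,0,-3.8,6,0,0]

```text
time_s: 31.25
ee_pos: [0.4493, 0.0556, 0.1813]
eef_rot: [-1.816, 1.566, -2.15]
force: [0.3, -10.6, -8.8]
grip_width: 0.0313
```

Emit:
servo_tool:
  motion: [-1.5,3.1,0,0,-3,6.3,0,0]

```text
time_s: 31.5
ee_pos: [0.4514, 0.0617, 0.1839]
eef_rot: [-1.889, 1.566, -2.223]
force: [2.3, -9.3, -12.1]
grip_width: 0.0315
```

```bash
python3 st.py 6;python3 scr.py k1 .01; python3 ang.py warp_k1.npy
```

```text
t 31.5 phi -28.05 r 76.91 s -0.1 F a,b,z 5.23 -7.99 -12.09 M [-2.51 -0.87  0.01] w 31.5 qv 0.053 [0.4514 0.0617 0.1839]
[(np.float64(29.0), 194.0), (np.float64(58.5), 120.0), (np.float64(119.5), 115.0), (np.float64(153.5), 61.0), (np.float64(181.0), 67.0), (np.float64(212.0), 107.0), (np.float64(212.5), 107.0), (np.float64(238.5), 118.0), (np.float64(298.0), 115.0), (np.float64(329.5), 191.0), (np.float64(357.0), 109.0)]
```

Emit:
servo_tool:
  motion: [-1.4,3.3,0,0,-2.7,6.6,0,0]

```text
time_s: 31.8
ee_pos: [0.4535, 0.0679, 0.1861]
eef_rot: [-1.946, 1.566, -2.279]
force: [3.8, -10.4, -16.1]
grip_width: 0.0319
```

```bash
python3 st.py 6
```

```text
t 31.8 phi -22.88 r 76.13 s -0.1 F a,b,z 7.02 -8.52 -16.14 M [-2.42 -1.3   0.04] w 31.9 qv 0.054 [0.4535 0.0679 0.1861]
```

Emit:
servo_tool:
  motion: [-1.1,3.4,0,0,-2.2,6.8,0,0]

```text
time_s: 32.05
ee_pos: [0.4557, 0.0742, 0.1881]
eef_rot: [-1.959, 1.566, -2.293]
force: [4.6, -9.8, -18.7]
grip_width: 0.0316
```

```bash
python3 st.py 6
```

```text
t 32.05 phi -17.64 r 75.61 s -0.1 F a,b,z 7.55 -7.74 -18.7 M [-2.51 -1.42 -0.01] w 31.6 qv 0.053 [0.4557 0.0742 0.1881]
```

Emit:
servo_tool:
  motion: [-0.9,3.5,0,0,-1.5,7,0,0]

```text
time_s: 32.3
ee_pos: [0.4579, 0.0806, 0.1895]
eef_rot: [-1.946, 1.565, -2.28]
force: [2.8, -13.2, -15.1]
grip_width: 0.0317
```

```bash
python3 st.py 6;python3 scr.py k2 .01; python3 ang.py warp_k2.npy
```

```text
t 32.3 phi -12.37 r 75.28 s -0.1 F a,b,z 6.95 -11.52 -15.11 M [-2.9  -1.3  -0.01] w 31.7 qv 0.054 [0.4579 0.0806 0.1895]
[(np.float64(8.0), 98.0), (np.float64(43.0), 186.0), (np.float64(69.0), 116.0), (np.float64(102.0), 197.0), (np.float64(130.0), 115.0), (np.float64(153.5), 62.0), (np.float64(186.5), 56.0), (np.float64(210.5), 105.0), (np.float64(249.0), 129.0), (np.float64(308.0), 112.0), (np.float64(329.0), 189.0), (np.float64(329.5), 189.0)]
```

Emit:
servo_tool:
  motion: [-0.5,3.5,0,0,-0.9,7.1,0,0]

```text
time_s: 32.6
ee_pos: [0.4601, 0.0871, 0.1905]
eef_rot: [-1.929, 1.565, -2.263]
force: [2.2, -14.1, -14.3]
grip_width: 0.0313
```

```bash
python3 st.py 6
```

```text
t 32.6 phi -7.07 r 75.11 s -0.1 F a,b,z 6.71 -12.56 -14.31 M [-3.25 -1.07  0.02] w 31.3 qv 0.055 [0.4601 0.0871 0.1905]
```

Emit:
servo_tool:
  motion: [-0.2,3.6,0,0,-0.3,7.1,0,0]

```text
time_s: 32.85
ee_pos: [0.4625, 0.0937, 0.1911]
eef_rot: [-1.893, 1.565, -2.227]
force: [-1.4, -15.0, -10.0]
grip_width: 0.0316
```

```bash
python3 st.py 6;python3 scr.py k3 .01; python3 ang.py warp_k3.npy
```

```text
t 32.85 phi -1.72 r 75.15 s -0.1 F a,b,z 3.62 -14.64 -9.98 M [-3.49 -0.76 -0.  ] w 31.6 qv 0.054 [0.4625 0.0937 0.1911]
[(np.float64(14.0), 99.0), (np.float64(43.0), 187.0), (np.float64(75.5), 127.0), (np.float64(137.0), 94.0), (np.float64(153.5), 62.0), (np.float64(173.5), 68.0), (np.float64(194.5), 70.0), (np.float64(256.0), 125.0), (np.float64(314.0), 112.0), (np.float64(336.0), 190.0), (np.float64(351.0), 187.0)]
```

Emit:
servo_tool:
  motion: [0.1,3.6,0,0,0.3,7.1,0,0,0.5,9.7,0,0]

```text
time_s: 33.28
ee_pos: [0.4657, 0.1029, 0.1911]
eef_rot: [-1.845, 1.565, -2.179]
force: [-3.5, -16.1, -3.8]
grip_width: 0.0314
```

```bash
python3 st.py 6;python3 scr.py k4 .01; python3 ang.py warp_k4.npy
```

```text
t 33.27 phi 5.67 r 75.45 s -0.1 F a,b,z 1.98 -16.32 -3.83 M [-3.73 -0.31  0.02] w 31.4 qv 0.038 [0.4657 0.1029 0.1911]
[(np.float64(19.5), 106.0), (np.float64(43.0), 189.0), (np.float64(79.5), 131.0), (np.float64(153.0), 65.0), (np.float64(174.5), 69.0), (np.float64(200.0), 74.0), (np.float64(259.5), 120.0), (np.float64(321.0), 112.0), (np.float64(350.5), 184.0)]
```

View pics/warp_k4.png

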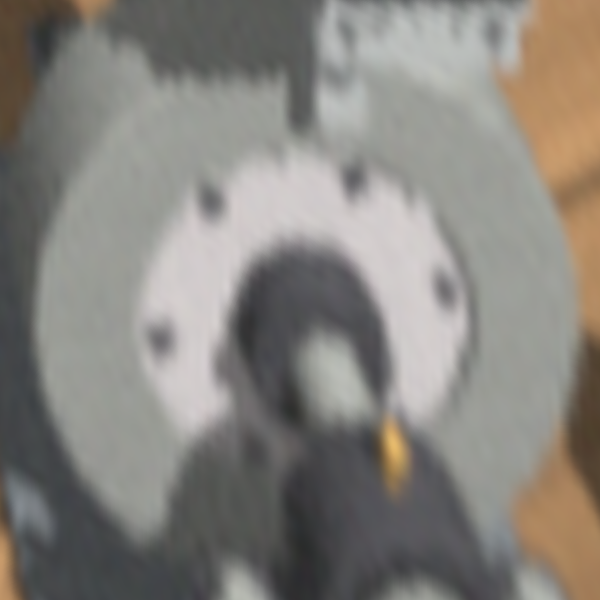

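Emit:
servo_tool:
  motion: [0,-0.8,0,0,0,-0.8,0,0,0,-0.8,0,0,0,-0.8,0,0]

```text
time_s: 33.83
ee_pos: [0.4658, 0.1032, 0.1911]
eef_rot: [-1.952, 1.567, -2.285]
force: [0.7, -7.4, -7.9]
grip_width: 0.0318
```

```bash
python3 st.py 9;python3 scr.py k5 .01; python3 ang.py warp_k5.npy; python3 - <<'E'
import fit2
from fit2 import *
i=np.where(L[:,7]==6)[0]; S[i]=np.interp(L[i,0],[-28.05,-12.4,-1.7,5.7],[118.3,128.8,134.9,139.9])
I=np.where((L[:,7]>=1)&(L[:,7]<=6))[0]
k=np.r_[[np.where(L[:,7]==t)[0][:2] for t in (1,2,3,4,5)]].ravel(); I=np.setdiff1d(I,k)
for J in (I,I[L[I,7]>1]):
  p=ph[J];s=sg[J];g=(L[J,7]==1)*1.
  q=least_squares(lambda x:s*(x[2]+x[3]*p**2-g*(x[4]+x[5]*p**2))-x[0]*np.sin(np.radians(x[1]-S[J]))-tf[J],[.45,130,1.1,0,0,0])
  print(q.x.round(3),np.std(q.fun))
  print(np.round(q.fun[L[J,7]==6],2))
ff=L[I,5]+.09+y[I]*L[I,4]-(z[I]+.2)*L[I,3]; s=sg[I]
q=least_squares(lambda x:s*x[2]-x[0]*np.sin(np.radians(x[1]-S[I]))-ff,[.45,130,.6]);print(q.x,np.std(q.fun))
E
```

```text
t 33.83 phi 5.9 r 75.49 s -0.1 F a,b,z 3.1 -6.8 -7.94 M [-1.9  -0.5  -0.05] w 31.8 qv 0.001 [0.4658 0.1032 0.1911]
[(np.float64(19.5), 104.0), (np.float64(43.0), 188.0), (np.float64(79.5), 130.0), (np.float64(153.5), 62.0), (np.float64(173.5), 70.0), (np.float64(199.5), 73.0), (np.float64(261.0), 125.0), (np.float64(320.5), 113.0), (np.float64(351.0), 186.0)]
[4.58000e-01 1.40569e+02 1.14800e+00 4.39000e-01 1.87000e-01 1.02000e-01] 0.04853191628503033
[ 0.1  -0.01  0.08 -0.02  0.02 -0.02 -0.05]
[  0.461 140.636   1.148   0.439   0.      0.   ] 0.04852177881684346
[ 0.1  -0.01  0.08 -0.02  0.02 -0.02 -0.05]
[  0.49283991 140.33532996   0.62870613] 0.1413147769001286
```

```bash
python3 - <<'E'
from h import *
c=ctrl.camera("top")["color"]; o=cv2.imread("pics/top0.png")[:,:,::-1]
for n,(u,v,r) in dict(tin=(179,206,8),bearing=(278,226,12),wrench=(185,152,20),hammer=(370,165,30),bowl=(120,239,20),collar=(126,194,14),lid=(390,228,20)).items():
    d=np.abs(c[v-r:v+r,u-r:u+r].astype(int)-o[v-r:v+r,u-r:u+r]).mean(); print(n,d.round(1))
cv2.imwrite("pics/topend.png",c[:,:,::-1])
E
python3 st.py 9
```

```text
tin 0.9
bearing 1.0
wrench 1.1
hammer 1.1
bowl 1.2
collar 0.9
lid 1.4
t 33.92 phi 5.91 r 75.51 s -0.1 F a,b,z 3.93 -5.27 -8.71 M [-1.96 -0.46 -0.01] w 31.5 qv 0.002 [0.4658 0.1032 0.1911]
```

View pics/topend.png

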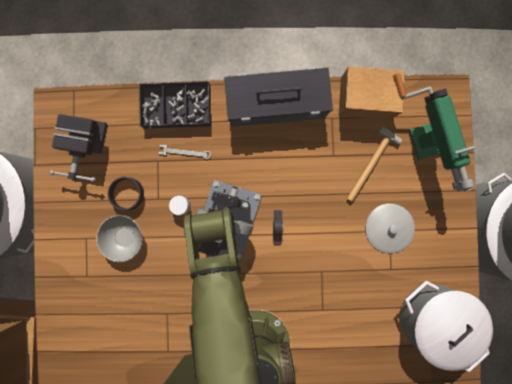

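The top view shows the bench things where they were: tin (179,206), spare bearing (278,226), bowl (120,239), and the rest likewise. The arm is over the wheel and still gripping it, so I'm handing in.

```bash
python3 -c "
from station import ctrl
print(ctrl.hand_in())"
```

```text
the job is handed in; nothing more can be done
None
```

I turned the flywheel by its rim, felt which side is heavy, and brought that side straight down as near as I can measure. I handed in at about 34 s (limit 72 s), still gripping the rim near the top at 60 N.

**How I found it:** I swept the wheel back and forth in five long strokes plus a final approach. I compared the pull in the two directions to cancel the bearing drag, and tracked the wheel's angle by its cover screws in the scene camera. The fitted counterweight pull is about 0.46 N m, within the 0.37–0.52 you gave.

**Last checks:**
- **Angle:** on my screw-angle scale, the forces put straight down at 140.6°, and the last picture put the wheel at about 140°. I expect it to be within about 2–3°.
- **Holding:** the arm was at rest, and the fingers were closed on the rim at 31.5 mm. I backed the push off slightly at the end, and the wheel did not turn.
- **Other things:** a before-and-after comparison of the top view showed nothing else on the bench had moved.

**What disagreed:**
- **Pad slip:** the pads slipped as the wheel turned, so it moved only about 75% as far as the gripper's arc. I used the camera for the angle instead of the arm.
- **Moment readings:** an estimate using the wrist moments as well was much noisier. It first gave about 146°, and between 133° and 141° once I removed a small zero offset, depending on the sensor height I assumed. At the height that also gives your 0.62 N m of drag, it gives about 140°.

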